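# Open the counter chest for the day and stock it with chocolate bears

## Robot

A 6-joint arm with a two-finger parallel gripper is mounted at the origin on a cart in front of the work surface, level with it; the furniture and walls round the work are solid. World frame = base frame: x ahead of the robot, y to its left, z up, the work surface at z = 0. Lengths are in m, angles in rad, forces in N, time in s.
With the tool pointing down it reaches from about 0.375 to 0.9 m from the base axis. Payload 3.1 kg.
Tool frame: the origin (TCP) lies where the fingers leave the gripper's body, on its centre line; the fingertips stand 73 mm ahead of it and the grasp point (between the pads) lies 54 mm ahead of it; z points along the fingers, y is the line along which they close (so a half turn about z gives the same grasp; the last joint's range is limited). The gripper opens to 85 mm and grips with 20 to 120 N. Pads are 22 mm wide; open, the fingers measure 114 mm over their backs; the gripper's body (76 mm by 85 mm) begins 54 mm behind the grasp point. The pads swing forward as they close: fully open they stand 13 mm farther back than shut.
Start: joints at [1.046, 0.527, 1.433, -0, 1.181, -0.178], TCP at [0.212, 0.588, 0.304] pointing down, gripper open.
Joint ranges: [-3.08, 3.08], [-0.75, 2.2], [0.22, 2.44], [-1.43, 4.57], [0, 2.65], [-2.85, 2.85]. Speed limits (rad/s): [2.79, 2.79, 3.14, 3.14, 3.14, 3.14].

## Interface

Orientations are given as a unit quaternion [x, y, z, w].
In Python, from station import manip gives the robot as it stands.
- The arm moves only by the shell command python3 -m crank 'ROWS' [FORCE]. ROWS is JSON, a list of rows, each an object with "dp": the shift along the tool's x, y, z normalised to -1 to 1, where 1 is 50 cm, a list of three; "delta_rot": the turn, a rotation vector about the tool's x, y, z normalised to -1 to 1, where 1 is 2 pi rad, a list of three; "fingers": the opening, from -1 (shut) to 1 (fully open). A call has 1 to 12 rows; each row shifts and turns the commanded pose from where the row before left it, along the tool's axes as they then stand; what a row does not reach is not made up. A row lasts 1/12 s, in which the tool goes at most 41.7 mm and 7.16 degrees, less where a joint would pass 70% of its speed; a pose out of reach is approached as far as the arm can. A call with a number of a shift or a turn outside -1 to 1 is refused whole. A call with a gripper value outside its range is refused whole. The fingers move at their own pace and stop on an object; FORCE is the grip in N (left out, the last holds). Time passes only in rows, so rows that do not move let the fingers close. It gives the time, the measured TCP pose, the force, the opening and the grip force at its end, in the units of the state.
- manip.sense(): the state, without advancing time (a new reading comes with each control period).
- manip.snapshot(name): name is "side" or "top" or "wrist"; returns (picture, depth): 420x560x3 uint8, red, green, blue; 420x560 float32, m along the optical axis (not along the pixel's ray), 0 where there is no reading.
- manip.camera_model(name): a dict with "fx", "fy", "cx", "cy" (pixels), "k1" (the pictures are not rectified: a ray, as slopes to the right and down, at radius r is drawn at 1 + k1 r^2 times it, then the intrinsics apply), "origin" and "attitude" of the camera in the world. Camera axes: x right, y up, looking along -z (the intrinsics and any distortion apply to the point x, -y, -z); pixel columns grow to the right and rows downward; lengths in m; the calibration is good to about 2 mm. A picture is of the moment at which its call begins: read the wrist's pose just before it. camera_model takes no time and is no camera call; for the wrist camera it gives the pose at the moment of the call.
- manip.sign_off(): hands the job in; it is judged then, once.
The state is a dict: "t": time; "q": joint angles; "qd": joint speeds; "tau": joint torques, N m; "tcp_pos": TCP position; "tool_rot": TCP orientation; "force": force on the tool from outside, world axes, zero at the start; "ft_torque": the same for the moment, N m; "finger_gap": opening from 0.0 (shut) to 1.0 (fully open); "gripper_force": force on a finger pad.
Only numpy, scipy, OpenCV 4.12 (cv2) and the standard library are available. Lean on these libraries where they do the work, as an engineer would, in place of code of your own. Each camera call takes 0.05 s, during which the arm holds its last target. There are 200 camera calls.

## Task

Open the wooden chest on the counter for the day: draw its side bolt back, raise the lid upright on its hinge pins, lift it up off the pins and lay it down flat on the bare counter beside the chest, top face down so that its staple points up, without letting it fall. Then put every chocolate bear from the slate into the chest, each down on the chest's floor, and with the lid off push the bolt fully home into its keeper again so that it does not stick out. Leave the jar, the stamp and the bell alone.

Things in the scene. Friction and masses are not known exactly. Their poses are not given: they have to be found in the camera images.
- chest: Dark wooden open-topped chest, fixed to the counter, 160 deep (x) x 270 wide (y) x 85 high, walls and floor 10 thick (inside 140 x 250 x 75). Origin: centre of its underside; x to its rear (hinge side, away from the robot, turned by a yaw of up to 0.2 rad), z up. A 56 wide, 45 high ledge along its right (-y) side carries the bolt.
- chest_floor (a point): Centre of the chest's inner floor, 10 above the counter; axes as the chest.
- pin_axis (a point): Middle of the hinge-pin axis behind the chest's rear wall, at chest (96, 0, 91). Two steel pins of 8 diameter lie along the chest's y on this axis, centred 85 left and right, each between two bracket plates 39 apart that keep the 32 wide lid hooks in place sideways.
- lid: Loose wooden lid, 0.28 to 0.46 kg, closed on the chest. Origin: middle of the panel's underside (panel x -86 to 80, y +-135, z 0 to 12); x to the hooks, z out of the top face. A 7 high strip below sits inside the front wall. A brass staple at its right (lid x 29, out to y -184) reaches 36 below it; the bolt runs through. Lying top face down: origin about 15 above the counter, z down.
- lid_bar (a point): Middle of the brass grip bar in front of the lid: 10 diameter, 112 long along the lid's y, on two arms 100 apart, 42 before the panel's edge (gap 37), level with its underside; at lid (-128, 0, 0). It turns between two fingers that pinch it across. Swing it about pin_axis (radius 224); the lid stays up only while held. On top when the lid is vertical; about 11 above the counter when laid.
- lid_hooks (a point): Point of the lid on the pin axis, midway between the hooks: lid (96, 0, 6); meets pin_axis within 5 while the lid is on its pins. The two steel hooks have 11 wide slots, open to the lid's +x, that reach 13 past the axis, and are 21 thick overall: with the lid vertical they open downward and a straight lift of 20 or more frees them.
- bolt (a joint): Steel bolt on the side ledge, sliding along the chest's x. 0 = fully home, its tip through the lid's staple and in the keeper; grows as the bolt is drawn toward the chest's front (-x), to 0.045 m = fully back. The staple is clear of the tip beyond 0.036. Friction 2 N. Home and back are rigid stops. The bolt stays where it is left.
- bolt_knob (a point): Upright round knob of the bolt, 15 to 17 diameter, free to grip from 72 to its top 108 above the counter; this point is on its axis, 98 above the counter, 32 outside the chest's right wall, 47 to the front of the staple when home. It moves with the bolt; pinch it along the chest's x, or push it.
- slate: Round flat slate, 320 diameter, 10 thick, fixed on the counter at the robot's right. Origin: centre of its underside.
- bear_0: Moulded chocolate bear, 57 x 55 x 71 high, 77 g, standing on the slate at the start (may be absent: there are two to four). Origin: centre of its underside, z up through the head. Grip it across the belly with 40 to 50 above its base between the fingers' middle.
- bear_1: Moulded chocolate bear, 57 x 55 x 71 high, 77 g, standing on the slate at the start (may be absent: there are two to four). Origin: centre of its underside, z up through the head. Grip it across the belly with 40 to 50 above its base between the fingers' middle.
- bear_2: Moulded chocolate bear, 57 x 55 x 71 high, 77 g, standing on the slate at the start (may be absent: there are two to four). Origin: centre of its underside, z up through the head. Grip it across the belly with 40 to 50 above its base between the fingers' middle.
- bear_3: Moulded chocolate bear, 57 x 55 x 71 high, 77 g, standing on the slate at the start (may be absent: there are two to four). Origin: centre of its underside, z up through the head. Grip it across the belly with 40 to 50 above its base between the fingers' middle.
- bystander_jar: Glass clip jar of sweets, 104 x 92 x 124, behind the chest. Bystander; origin under its centre.
- bystander_stamp: Rubber stamp with a turned wooden handle, 28 x 42 x 67. Bystander; origin under its centre.
- bystander_bell: Counter bell, 84 diameter, 63 high, in front of the chest to the left. Bystander; origin under its centre.

How it is judged:
On the way, in this order (a step that is already met when the one before it is completed fails the run):
1. the bolt is drawn clear of the staple (value of joint bolt above 0.036 m), for 0.2 s.
2. the lid stands vertical (within 14 degrees) with its hooks still on the pins (angle between lid's own z axis and vertical between 1.33 and 1.81 rad and distance between lid_hooks and pin_axis below 0.01 m and z of lid_bar in the frame of pin_axis above 0.15 m), for 0.2 s.
3. the lid is off its pins and lies flat on the counter, top face down, clear of the chest (angle between lid's own z axis and vertical above 2.95 rad and height (world z) of lid below 0.03 m and contact force between lid and chest below 0.05 N and linear speed of lid below 0.03 m/s), for 0.3 s.
4. with the lid off, the bolt is fully home in its keeper (value of joint bolt below 0.004 m), for 0.2 s.
At the end, for the whole second after the job is handed in: The lid lies at rest on the counter, top face down (within 11 degrees), not touching the chest; the bolt is home within 4 mm; every bear present is at rest inside the chest, standing or lying, with its base point within 60 mm of the chest's floor; nothing is held (all of step 3 and value of joint bolt below 0.004 m and x of bear_0 in the frame of chest_floor between -0.075 and 0.075 m and y of bear_0 in the frame of chest_floor between -0.13 and 0.13 m and z of bear_0 in the frame of chest_floor between -0.01 and 0.06 m and linear speed of each of bear_0, bear_1, bear_2, bear_3 below 0.03 m/s and x of bear_1 in the frame of chest_floor between -0.075 and 0.075 m and y of bear_1 in the frame of chest_floor between -0.13 and 0.13 m and z of bear_1 in the frame of chest_floor between -0.01 and 0.06 m and x of bear_2 in the frame of chest_floor between -0.075 and 0.075 m and y of bear_2 in the frame of chest_floor between -0.13 and 0.13 m and z of bear_2 in the frame of chest_floor between -0.01 and 0.06 m and x of bear_3 in the frame of chest_floor between -0.075 and 0.075 m and y of bear_3 in the frame of chest_floor between -0.13 and 0.13 m and z of bear_3 in the frame of chest_floor between -0.01 and 0.06 m).
It fails at once if the jar is pushed more than 4 cm or tipped over (distance of bystander_jar from where it was at the start of the episode above 0.04 m or angle between bystander_jar's own z axis and vertical above 0.5 rad).
It fails at once if the stamp is pushed more than 4 cm or tipped over (distance of bystander_stamp from where it was at the start of the episode above 0.04 m or angle between bystander_stamp's own z axis and vertical above 0.5 rad).
It fails at once if the bell is pushed more than 4 cm or tipped over (distance of bystander_bell from where it was at the start of the episode above 0.04 m or angle between bystander_bell's own z axis and vertical above 0.5 rad).
It fails at once if the lid is let fall (faster than 1 m/s) (linear speed of lid above 1 m/s).
Of bear_0, bear_1, bear_2, bear_3 only 2 to 4 are there at a start; the rules pass over those that are not, and their reading is None.
At some moment in a run one of bear_0, bear_1, bear_2, bear_3 may be knocked a few centimetres aside while the robot is not near it.
It also fails if it takes over 210 s, if anything falls off the work surface, if the arm or the gripper's body presses on something with over 40 N, if the wrist force passes 120 N, or if a joint passes its speed limit or range.

## Working session

There is one attempt and no reset: what is moved stays moved. The work goes in short steps, Python scripts to look and compute and a shell command to move; the robot and the scene stay as the last step left them, time stands still between calls to the robot, and variables do not carry over. Pictures are saved under pics/ and viewed, at most 14 in all, crops included, and the job is handed in when it is done.

```bash
ls; mkdir -p pics
cat > h.py <<'E'
import numpy as np,cv2,json
from station import manip
from scipy.spatial.transform import Rotation as R
def Rm(a):
    a=np.array(a,float)
    return a if a.shape==(3,3) else R.from_quat(a).as_matrix()
def snap(n,f=None):
    m=manip.camera_model(n); p,d=manip.snapshot(n)
    if f: cv2.imwrite('pics/'+f,p[:,:,::-1])
    return p,d,m
def rays(m,uv):
    uv=np.array(uv,float).reshape(-1,1,2)
    K=np.array([[m['fx'],0,m['cx']],[0,m['fy'],m['cy']],[0,0,1]])
    n=cv2.undistortPoints(uv,K,np.array([m['k1'],0,0,0]))[:,0]
    return np.c_[n[:,0],-n[:,1],-np.ones(len(n))]@Rm(m['attitude']).T
def plane(m,uv,z):
    r=rays(m,uv);o=np.array(m['origin']);return o+r*((z-o[2])/r[:,2])[:,None]
def cloud(m,d):
    v,u=np.mgrid[:d.shape[0],:d.shape[1]]
    r=rays(m,np.c_[u.ravel(),v.ravel()]);P=np.array(m['origin'])+r*d.ravel()[:,None]
    P[d.ravel()==0]=np.nan
    return P.reshape(d.shape+(3,))
E
python3 - <<'E'
from h import *
print({k:np.round(v,3).tolist() for k,v in manip.sense().items()})
for n in('side','top'):
    p,d,m=snap(n,n+'0.png'); print(n,m); np.savez(n+'0.npz',p=p,d=d)
E
```

```text
pics
{'t': 0.0, 'q': [1.046, 0.528, 1.434, -0.0, 1.181, -0.178], 'qd': [-0.001, -0.001, 0.0, 0.0, 0.002, 0.001], 'tau': [-0.0, -44.235, -17.802, -0.0, 0.008, -0.0], 'tcp_pos': [0.212, 0.588, 0.303], 'tool_rot': [0.172, 0.985, -0.001, -0.0], 'force': [-0.217, 0.181, 0.627], 'ft_torque': [0.027, 0.003, -0.005], 'gripper_force': 0.0, 'finger_gap': 1.001}
side {'fx': 424.5443283583803, 'fy': 424.5443283583803, 'cx': 284.52593388137814, 'cy': 217.80433322251724, 'k1': 0.04658005638434142, 'origin': array([ 0.12137216, -0.77850431,  0.81747695]), 'attitude': array([ 0.37785846, -0.11877902, -0.26598229,  0.87884467])}
top {'fx': 461.837743797527, 'fy': 461.837743797527, 'cx': 278.40113159380473, 'cy': 206.98902678267618, 'k1': -0.012797970566006718, 'origin': array([ 0.33598302, -0.13784294,  1.39485167]), 'attitude': array([-0.05706804,  0.06404043,  0.70619679, -0.70280022])}
```

View pics/top0.png

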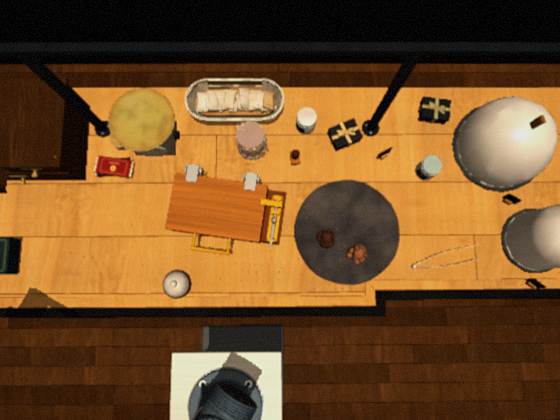

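View pics/side0.png

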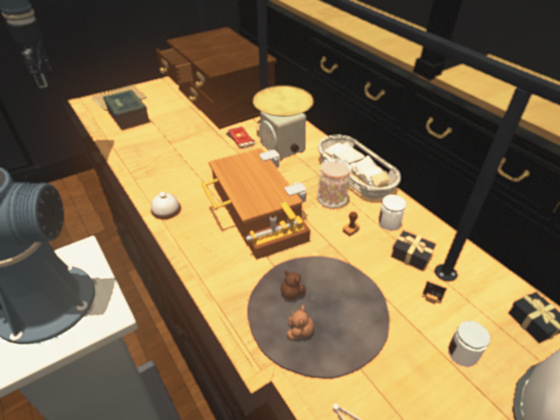

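Run:
```python
from h import *
for n in('top','side'):
    f=np.load(n+'0.npz');p=f['p'];d=f['d'];m=manip.camera_model(n);P=cloud(m,d)
    print(n,'valid',(d>0).mean())
    hsv=cv2.cvtColor(p,cv2.COLOR_RGB2HSV)
    # lid: height ~0.097 and in area
    M=(abs(P[...,2]-0.097)<0.012)&(P[...,0]>.3)&(P[...,0]<.75)&(abs(P[...,1])<.35)&(hsv[...,1]>120)
    M=cv2.morphologyEx(M.astype(np.uint8),cv2.MORPH_OPEN,np.ones((5,5)))
    k,L,S,C=cv2.connectedComponentsWithStats(M); i=1+S[1:,4].argmax(); print(S[i],'lid z',np.nanmedian(P[L==i][:,2]))
    v,u=np.nonzero(L==i); Q=plane(m,np.c_[u,v],.097)[:,:2]
    r=cv2.minAreaRect((Q*1000).astype(np.float32)); print('lid rect',r,cv2.boxPoints(r).round().tolist())
    # bumps above slate
    B=(P[...,2]>0.03)&(P[...,2]<.2)&(P[...,1]<-.12)&(P[...,1]>-.55)&(P[...,0]>.25)&(P[...,0]<.75)
    k,L,S,C=cv2.connectedComponentsWithStats(B.astype(np.uint8))
    for i in range(1,k):
        if S[i,4]>25: q=P[L==i]; print('obj',C[i].round(),S[i,4],'min',q.min(0).round(3),'max',q.max(0).round(3),'med',np.median(q,0).round(3))
    px={'top':{'bell':(176,284),'jar':(251,140),'stamp':(295,156),'slate':(347,232),'knob':(272,238),'bar':(211,251)},'side':{'bell':(165,205),'jar':(335,185),'knob':(262,230),'bar':(217,215)}}[n]
    for k_,(u,v) in px.items(): print(k_,P[v,u].round(3), plane(m,[(u,v)],.05).round(3))
    big=cv2.resize(p[120:300,120:420] if n=='top' else p[130:370,140:400],None,fx=2.5,fy=2.5,interpolation=cv2.INTER_CUBIC);cv2.imwrite(f'pics/{n}0c.png',big[:,:,::-1])
```

```text
top valid 0.9959608843537415
[ 166  174  116   67 5279] lid z 0.09751467568801031
lid rect ((560.7769775390625, 2.1680908203125), (316.84185791015625, 166.43601989746094), 81.66511535644531) [[455.0, -143.0], [620.0, -167.0], [666.0, 147.0], [501.0, 171.0]]
obj [385. 152.] 37 min [ 0.726 -0.497  0.031] max [ 0.749 -0.458  0.055] med [ 0.739 -0.475  0.044]
obj [295. 153.] 52 min [ 0.721 -0.215  0.03 ] max [ 0.74  -0.19   0.069] med [ 0.73  -0.202  0.062]
obj [275. 215.] 801 min [ 0.455 -0.172  0.032] max [ 0.625 -0.121  0.113] med [ 0.549 -0.142  0.049]
obj [326. 238.] 250 min [ 0.45  -0.316  0.03 ] max [ 0.501 -0.265  0.084] med [ 0.474 -0.29   0.06 ]
obj [358. 252.] 238 min [ 0.409 -0.409  0.031] max [ 0.459 -0.357  0.085] med [ 0.435 -0.382  0.064]
bell [0.346 0.141 0.059] [[0.346 0.143 0.05 ]]
jar [ 0.752 -0.074  0.122] [[ 0.775 -0.07   0.05 ]]
stamp [ 0.722 -0.202  0.058] [[ 0.725 -0.203  0.05 ]]
slate [ 0.498 -0.359  0.01 ] [[ 0.494 -0.353  0.05 ]]
knob [ 0.475 -0.133  0.072] [[ 0.477 -0.133  0.05 ]]
bar [0.437 0.04  0.086] [[0.44  0.045 0.05 ]]
side valid 0.9960756802721088
[ 2
[... 227 characters left out ...]
 [279. 232.] 1284 min [ 0.452 -0.176  0.03 ] max [ 0.622 -0.12   0.109] med [ 0.538 -0.149  0.049]
obj [352. 217.] 104 min [ 0.717 -0.216  0.03 ] max [ 0.738 -0.194  0.068] med [ 0.726 -0.208  0.059]
obj [292. 284.] 461 min [ 0.447 -0.318  0.03 ] max [ 0.501 -0.267  0.081] med [ 0.468 -0.302  0.052]
obj [435. 288.] 169 min [ 0.727 -0.499  0.03 ] max [ 0.749 -0.459  0.057] med [ 0.739 -0.478  0.043]
obj [301. 323.] 509 min [ 0.404 -0.412  0.03 ] max [ 0.457 -0.368  0.081] med [ 0.426 -0.396  0.058]
bell [0.34  0.122 0.043] [[0.338 0.113 0.05 ]]
jar [ 0.745 -0.107  0.087] [[ 0.777 -0.072  0.05 ]]
knob [ 0.51  -0.106  0.042] [[ 0.506 -0.112  0.05 ]]
bar [0.456 0.05  0.002] [[0.437 0.001 0.05 ]]
```

View pics/top0c.png

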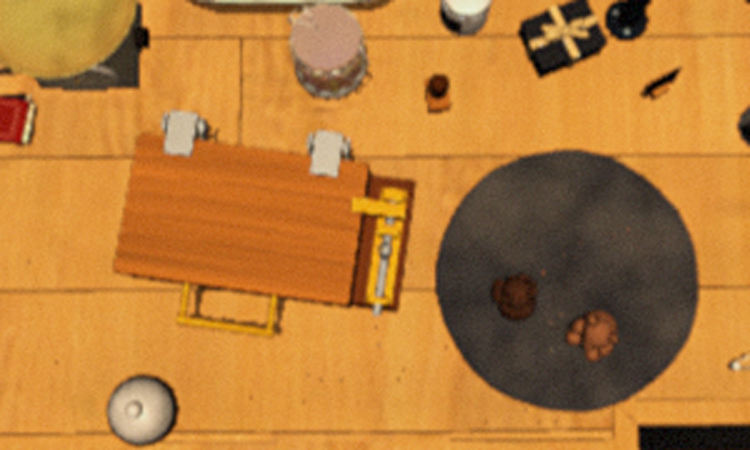

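Two bears (dark at px 326,238; lighter at 358,252), the bolt knob near px (274,220) and the bar at (211,250). The scene is clear, so I'm turning the tool to the chest's yaw (about -0.147).

```bash
cat >> h.py <<'E'
C0=np.array([.565,.025,0.]);YAW=-.147
def rel(target,yaw=None):
    """shift (normalised, tool axes) and turn about tool z needed to bring TCP to world target"""
    s=manip.sense();Rt=Rm(s['tool_rot']);d=Rt.T@(np.array(target)-s['tcp_pos'])
    ya=np.arctan2(Rt[1,1],Rt[0,1])
    print('t%.1f'%s['t'],'tcp',np.round(s['tcp_pos'],4),'tilt',np.round(Rt[:,2],3),'yawY',round(ya,4),'gap',round(s['finger_gap'],3),'gf',round(s['gripper_force'],1),'F',np.round(s['force'],1))
    print('dp',np.round(d/.5,4),'rows>=',np.ceil(np.linalg.norm(d)/.0417), 'rotz' , None if yaw is None else round(-(yaw-ya)/2/np.pi,4))
def ch(x,y,z=0,c=None):
    c=C0 if c is None else c
    return c+R.from_euler('z',YAW).as_matrix()@np.array([x,y,z])
E
Z='{"dp":[0,0,0],"delta_rot":[0,0,0.0182],"fingers":-0.06}'
python3 -m crank '[{"dp":[0,0,0],"delta_rot":[0,0,0.0182],"fingers":-0.06},{"dp":[0,0,0],"delta_rot":[0,0,0.0182],"fingers":-0.06},{"dp":[0,0,0],"delta_rot":[0,0,0.0182],"fingers":-0.06},{"dp":[0,0,0],"delta_rot":[0,0,0.0182],"fingers":-0.06},{"dp":[0,0,0],"delta_rot":[0,0,0.0182],"fingers":-0.06},{"dp":[0,0,0],"delta_rot":[0,0,0.0182],"fingers":-0.06},{"dp":[0,0,0],"delta_rot":[0,0,0.0182],"fingers":-0.06},{"dp":[0,0,0],"delta_rot":[0,0,0.0182],"fingers":-0.06},{"dp":[0,0,0],"delta_rot":[0,0,0.0182],"fingers":-0.06},{"dp":[0,0,0],"delta_rot":[0,0,0.0182],"fingers":-0.06},{"dp":[0,0,0],"delta_rot":[0,0,0.0182],"fingers":-0.06},{"dp":[0,0,0],"delta_rot":[0,0,0.0182],"fingers":-0.06}]' 60
python3 -c "
from h import *
print(ch(-.018,-.167)); rel(ch(-.04,-.12,.30),YAW)"
```

```text
t: 1.1
tcp_pos: [0.2116, 0.5877, 0.3033]
tool_rot: [0.759, 0.651, -0.001, 0.0]
force: [-0.2, 0.3, -0.5]
finger_gap: 0.47
gripper_force: 0.0
[ 0.52273345 -0.13756241  0.        ]
t1.1 tcp [0.2116 0.5877 0.3033] tilt [-0.001 -0.001 -1.   ] yawY -0.1529 gap 0.47 gf 0.0 F [-0.2  0.3 -0.5]
dp [-1.2451  0.7914  0.0078] rows>= 18.0 rotz -0.0009
```

```bash
python3 -m crank '[{"dp":[-0.0622,0.0396,0],"delta_rot":[0,0,0],"fingers":-0.06},{"dp":[-0.0622,0.0396,0],"delta_rot":[0,0,0],"fingers":-0.06},{"dp":[-0.0622,0.0396,0],"delta_rot":[0,0,0],"fingers":-0.06},{"dp":[-0.0622,0.0396,0],"delta_rot":[0,0,0],"fingers":-0.06},{"dp":[-0.0622,0.0396,0],"delta_rot":[0,0,0],"fingers":-0.06},{"dp":[-0.0622,0.0396,0],"delta_rot":[0,0,0],"fingers":-0.06},{"dp":[-0.0622,0.0396,0],"delta_rot":[0,0,0],"fingers":-0.06},{"dp":[-0.0622,0.0396,0],"delta_rot":[0,0,0],"fingers":-0.06},{"dp":[-0.0622,0.0396,0],"delta_rot":[0,0,0],"fingers":-0.06},{"dp":[-0.0622,0.0396,0],"delta_rot":[0,0,0],"fingers":-0.06}]' >/dev/null
python3 -m crank '[{"dp":[-0.0622,0.0396,0],"delta_rot":[0,0,0],"fingers":-0.06},{"dp":[-0.0622,0.0396,0],"delta_rot":[0,0,0],"fingers":-0.06},{"dp":[-0.0622,0.0396,0],"delta_rot":[0,0,0],"fingers":-0.06},{"dp":[-0.0622,0.0396,0],"delta_rot":[0,0,0],"fingers":-0.06},{"dp":[-0.0622,0.0396,0],"delta_rot":[0,0,0],"fingers":-0.06},{"dp":[-0.0622,0.0396,0],"delta_rot":[0,0,0],"fingers":-0.06},{"dp":[-0.0622,0.0396,0],"delta_rot":[0,0,0],"fingers":-0.06},{"dp":[-0.0622,0.0396,0],"delta_rot":[0,0,0],"fingers":-0.06},{"dp":[-0.0622,0.0396,0],"delta_rot":[0,0,0],"fingers":-0.06},{"dp":[-0.0622,0.0396,0],"delta_rot":[0,0,0],"fingers":-0.06},{"dp":[0,0,0],"delta_rot":[0,0,0],"fingers":-0.06}]'
python3 - <<'E'
from h import *
rel(ch(-.018,-.167,.2))
p,d,m=snap('wrist','w1.png');P=cloud(m,d);np.savez('w1.npz',p=p,d=d,P=P);print(m)
E
```

```text
t: 2.85
tcp_pos: [0.5159, -0.0916, 0.3041]
tool_rot: [0.759, 0.651, 0.001, 0.003]
force: [-0.4, -0.0, 0.1]
finger_gap: 0.472
gripper_force: 0.0
t2.9 tcp [ 0.5159 -0.0916  0.3041] tilt [ 0.005 -0.004 -1.   ] yawY -0.1524 gap 0.472 gf 0.0 F [-0.4 -0.   0.1]
dp [-0.088   0.0263  0.2086] rows>= 3.0 rotz None
{'fx': 305.98381962032823, 'fy': 305.98381962032823, 'cx': 278.70980031149907, 'cy': 213.91607967998237, 'k1': -0.043846772943647486, 'origin': array([ 0.52576535, -0.02037968,  0.37324403]), 'attitude': array([-0.14448141,  0.00777093, -0.07564586,  0.98658119])}
```

View pics/w1.png

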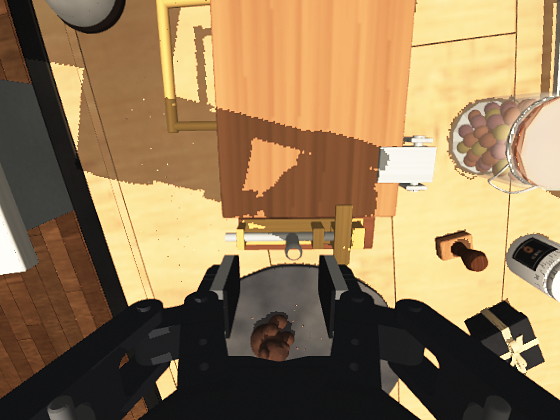

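The wrist view shows the knob at px (292,250), the staple at (343,235), the lid's right edge at row ~216, and the bar at column ~168. I'll refine the chest pose from it.

Run:
```python
from h import *
f=np.load('w1.npz');P=f['P'];p=f['p']
K=(P[...,2]>.099)&(P[...,2]<.114); v,u=np.nonzero(K)
s=(u>275)&(u<315)&(v>228)&(v<268); print('knob top',s.sum(),P[v[s],u[s]].mean(0).round(4),P[v[s],u[s]].min(0).round(4),P[v[s],u[s]].max(0).round(4))
hsv=cv2.cvtColor(p,cv2.COLOR_RGB2HSV)
L=abs(P[...,2]-.097)<.006
def ed(pts,ax):
    q=np.array(pts);c=np.polyfit(q[:,ax],q[:,1-ax],1);r=q[:,1-ax]-np.polyval(c,q[:,ax]);g=abs(r)<.003;c=np.polyfit(q[g,ax],q[g,1-ax],1);return c,g.sum()
fr=[];re=[];ri=[]
for r in range(10,200,3):
    c=np.nonzero(L[r,190:460])[0]+190
    if len(c)>50:
        fr.append(P[r,c[0]][:2]); 
        if not 130<r<200: re.append(P[r,c[-1]][:2])
for c in range(230,325,3):
    r=np.nonzero(L[100:240,c])[0]+100
    ri.append(P[r[-1],c][:2])
for n,a,ax in(('front',fr,1),('rear',re,1),('right',ri,0)):
    c,k=ed(a,ax);print(n,c.round(4),k,len(a),np.round(np.mean(a,0),4))
Y=(hsv[...,0]>15)&(hsv[...,0]<32)&(abs(P[...,2]-.09)<.012)
Y[:, :150]=0;Y[:,190:]=0;Y[125:]=0
print('bar',Y.sum(),P[Y].mean(0).round(4),np.polyfit(P[Y][:,1],P[Y][:,0],1).round(4),P[Y][:,1].min(),P[Y][:,1].max())
```

```text
knob top 139 [ 0.5232 -0.1361  0.105 ] [ 0.5152 -0.1471  0.0992] [ 0.5311 -0.1307  0.1085]
front [0.1485 0.4757] 60 64 [0.4748 0.0011]
rear [0.1463 0.6419] 41 41 [0.6427 0.0054]
right [-0.1431 -0.0312] 32 32 [ 0.5126 -0.1046]
bar 1649 [0.4424 0.0475 0.0882] [0.1888 0.4335] -0.009235135552610482 0.0927080078637234
```

```bash
sed -i 's/C0=.*/C0=np.array([.565,.022,0.]);YAW=-.147/' h.py; python3 -c "
from h import *
rel(ch(-.018,-.1665,.2),YAW)"
```

```text
t2.9 tcp [ 0.5138 -0.0887  0.3036] tilt [ 0.001 -0.001 -1.   ] yawY -0.1519 gap 0.474 gf 0.0 F [-1.1  0.7 -0.1]
dp [-0.0987  0.033   0.2074] rows>= 3.0 rotz -0.0008
```

```bash
python3 -m crank '[{"dp":[-0.0197,0.0066,0.0415],"delta_rot":[0,0,0],"fingers":-0.06},{"dp":[-0.0197,0.0066,0.0415],"delta_rot":[0,0,0],"fingers":-0.06},{"dp":[-0.0197,0.0066,0.0415],"delta_rot":[0,0,0],"fingers":-0.06},{"dp":[-0.0197,0.0066,0.0415],"delta_rot":[0,0,0],"fingers":-0.06},{"dp":[-0.0197,0.0066,0.0415],"delta_rot":[0,0,-0.0008],"fingers":-0.06},{"dp":[0,0,0],"delta_rot":[0,0,0],"fingers":-0.06},{"dp":[0,0,0],"delta_rot":[0,0,0],"fingers":-0.06},{"dp":[0,0,0],"delta_rot":[0,0,0],"fingers":-0.06}]' >/dev/null
python3 - <<'E'
from h import *
rel(ch(-.018,-.1665,.15),YAW)
p,d,m=snap('wrist','w2.png');P=cloud(m,d)
K=(P[...,2]>.099)&(P[...,2]<.116)&(abs(P[...,0]-.523)<.02)&(abs(P[...,1]+.139)<.02)
print('knob',K.sum(),P[K].mean(0).round(4),P[K].min(0).round(4),P[K].max(0).round(4))
E
```

```text
t3.6 tcp [ 0.5212 -0.1355  0.2008] tilt [-0.  0. -1.] yawY -0.1417 gap 0.472 gf 0.0 F [ 0.9 -0.3  0.1]
dp [-0.0086  0.0045  0.1016] rows>= 2.0 rotz 0.0008
knob 362 [ 0.5234 -0.1363  0.1049] [ 0.5149 -0.1474  0.0994] [ 0.5315 -0.131   0.1086]
```

```bash
python3 -m crank '[{"dp":[-0.0015,0.0008,0.0203],"delta_rot":[0,0,0],"fingers":-0.06},{"dp":[-0.0015,0.0008,0.0203],"delta_rot":[0,0,0],"fingers":-0.06},{"dp":[-0.0015,0.0008,0.0203],"delta_rot":[0,0,0],"fingers":-0.06},{"dp":[-0.0015,0.0008,0.0203],"delta_rot":[0,0,0],"fingers":-0.06},{"dp":[-0.0015,0.0008,0.0203],"delta_rot":[0,0,0],"fingers":-0.06},{"dp":[0,0,0],"delta_rot":[0,0,0],"fingers":-0.06},{"dp":[0,0,0],"delta_rot":[0,0,0],"fingers":-1},{"dp":[0,0,0],"delta_rot":[0,0,0],"fingers":-1},{"dp":[0,0,0],"delta_rot":[0,0,0],"fingers":-1},{"dp":[0,0,0],"delta_rot":[0,0,0],"fingers":-1},{"dp":[0,0,0],"delta_rot":[0,0,0],"fingers":-1},{"dp":[0,0,0],"delta_rot":[0,0,0],"fingers":-1}]' 40
```

```text
t: 4.62
tcp_pos: [0.523, -0.1406, 0.1494]
tool_rot: [0.756, 0.655, 0.0, 0.0]
force: [1.8, -0.7, -5.2]
finger_gap: 0.167
gripper_force: 39.0
```

```bash
python3 -m crank '[{"dp":[0,-0.011,0],"delta_rot":[0,0,0],"fingers":-1},{"dp":[0,-0.011,0],"delta_rot":[0,0,0],"fingers":-1},{"dp":[0,-0.011,0],"delta_rot":[0,0,0],"fingers":-1},{"dp":[0,-0.011,0],"delta_rot":[0,0,0],"fingers":-1},{"dp":[0,-0.011,0],"delta_rot":[0,0,0],"fingers":-1},{"dp":[0,-0.011,0],"delta_rot":[0,0,0],"fingers":-1},{"dp":[0,-0.011,0],"delta_rot":[0,0,0],"fingers":-1},{"dp":[0,-0.011,0],"delta_rot":[0,0,0],"fingers":-1},{"dp":[0,0,0],"delta_rot":[0,0,0],"fingers":-1},{"dp":[0,0,0],"delta_rot":[0,0,0],"fingers":-1},{"dp":[0,0,0],"delta_rot":[0,0,0],"fingers":-1}]'; python3 -c "
from h import *
rel(ch(-.061,-.1665,.15),YAW)"
```

```text
t: 5.53
tcp_pos: [0.4792, -0.1342, 0.1494]
tool_rot: [0.756, 0.655, 0.0, 0.0]
force: [3.4, 0.7, -6.4]
finger_gap: 0.161
gripper_force: 40.1
t5.5 tcp [ 0.4792 -0.1342  0.1494] tilt [ 0.  0. -1.] yawY -0.1423 gap 0.161 gf 40.1 F [ 3.4  0.7 -6.4]
dp [ 0.0012  0.0019 -0.0011] rows>= 1.0 rotz 0.0007
```

```bash
python3 -m crank '[{"dp":[0,0,0],"delta_rot":[0,0,0],"fingers":-0.1},{"dp":[0,0,0],"delta_rot":[0,0,0],"fingers":-0.1},{"dp":[0,0,0],"delta_rot":[0,0,0],"fingers":-0.1},{"dp":[0,0,0],"delta_rot":[0,0,0],"fingers":-0.1},{"dp":[0,0,-0.04],"delta_rot":[0,0,0],"fingers":-0.1},{"dp":[0,0,-0.04],"delta_rot":[0,0,0],"fingers":-0.1},{"dp":[0,0,-0.04],"delta_rot":[0,0,0],"fingers":-0.1},{"dp":[0,0,-0.04],"delta_rot":[0,0,0],"fingers":-0.1},{"dp":[0,0,-0.04],"delta_rot":[0,0,0],"fingers":-0.1},{"dp":[0,0,0],"delta_rot":[0,0,0],"fingers":-0.1},{"dp":[0,0,0],"delta_rot":[0,0,0],"fingers":-0.1}]'
python3 - <<'E'
from h import *
rel(ch(-.128,0,.25),YAW)
p,d,m=snap('wrist');P=cloud(m,d)
K=(P[...,2]>.099)&(P[...,2]<.116)&(abs(P[...,0]-.479)<.02)&(abs(P[...,1]+.134)<.02)
print('knob',K.sum(),P[K].mean(0).round(4),P[K].min(0).round(4),P[K].max(0).round(4))
E
```

```text
t: 6.45
tcp_pos: [0.4795, -0.1344, 0.2505]
tool_rot: [0.756, 0.655, 0.0, 0.001]
force: [1.0, 0.7, -0.5]
finger_gap: 0.454
gripper_force: 0.0
t6.5 tcp [ 0.4795 -0.1344  0.2505] tilt [ 0.002 -0.001 -1.   ] yawY -0.1421 gap 0.454 gf 0.0 F [ 1.   0.7 -0.5]
dp [ 3.352e-01 -1.309e-01  3.000e-04] rows>= 5.0 rotz 0.0008
knob 227 [ 0.4791 -0.1307  0.1051] [ 0.4706 -0.1414  0.0992] [ 0.4872 -0.1242  0.108 ]
```

Bolt drawn (knob moved ~44 mm). Now above the grip bar.

```bash
python3 -m crank '[{"dp":[0.0478,-0.0187,0],"delta_rot":[0,0,0],"fingers":-0.15},{"dp":[0.0478,-0.0187,0],"delta_rot":[0,0,0],"fingers":-0.15},{"dp":[0.0478,-0.0187,0],"delta_rot":[0,0,0],"fingers":-0.15},{"dp":[0.0478,-0.0187,0],"delta_rot":[0,0,0],"fingers":-0.15},{"dp":[0.0478,-0.0187,0],"delta_rot":[0,0,0],"fingers":-0.15},{"dp":[0.0478,-0.0187,0],"delta_rot":[0,0,0],"fingers":-0.15},{"dp":[0.0478,-0.0187,0],"delta_rot":[0,0,0.0008],"fingers":-0.15},{"dp":[0,0,0],"delta_rot":[0,0,0],"fingers":-0.15},{"dp":[0,0,0],"delta_rot":[0,0,0],"fingers":-0.15},{"dp":[0,0,0],"delta_rot":[0,0,0],"fingers":-0.15}]'
python3 - <<'E'
from h import *
rel(ch(-.128,0,.146),YAW)
p,d,m=snap('wrist','w3.png');P=cloud(m,d)
K=(P[...,2]>.07)&(P[...,2]<.1)
Q=(P-C0)@R.from_euler('z',YAW).as_matrix()
B=K&(abs(Q[...,0]+.128)<.012)&(abs(Q[...,1])<.09)
print('bar chest frame',B.sum(),Q[B].mean(0).round(4),Q[B].min(0).round(4),Q[B].max(0).round(4),np.polyfit(Q[B][:,1],Q[B][:,0],1).round(4))
E
```

```text
t: 7.33
tcp_pos: [0.4381, 0.0404, 0.2487]
tool_rot: [0.757, 0.653, -0.001, -0.0]
force: [-0.1, 0.2, 0.4]
finger_gap: 0.424
gripper_force: 0.0
t7.3 tcp [0.4381 0.0404 0.2487] tilt [-0.001 -0.    -1.   ] yawY -0.1466 gap 0.424 gf 0.0 F [-0.1  0.2  0.4]
dp [0.0008 0.0008 0.2054] rows>= 3.0 rotz 0.0001
bar chest frame 1895 [-0.1271  0.0049  0.0881] [-0.1329 -0.0544  0.0832] [-0.1161  0.0563  0.0918] [ 0.0036 -0.1271]
```

View pics/w3.png

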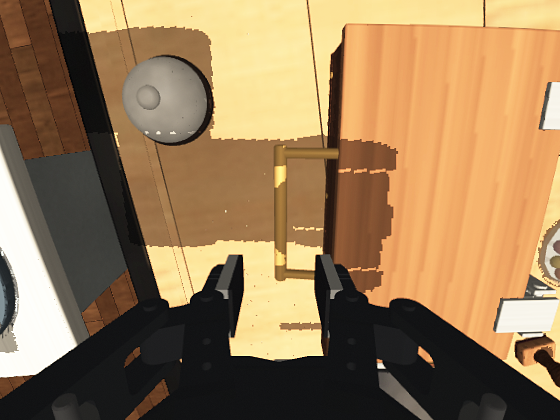

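The bar (px column 280) is centred between the fingers (240 and 318), so I'll descend and pinch.

```bash
python3 -m crank '[{"dp":[0,0.0003,0.034],"delta_rot":[0,0,0],"fingers":-0.15},{"dp":[0,0.0003,0.034],"delta_rot":[0,0,0],"fingers":-0.15},{"dp":[0,0.0003,0.034],"delta_rot":[0,0,0],"fingers":-0.15},{"dp":[0,0.0003,0.034],"delta_rot":[0,0,0],"fingers":-0.15},{"dp":[0,0,0.034],"delta_rot":[0,0,0],"fingers":-0.15},{"dp":[0,0,0.034],"delta_rot":[0,0,0],"fingers":-0.15},{"dp":[0,0,0],"delta_rot":[0,0,0],"fingers":-0.15},{"dp":[0,0,0],"delta_rot":[0,0,0],"fingers":-1},{"dp":[0,0,0],"delta_rot":[0,0,0],"fingers":-1},{"dp":[0,0,0],"delta_rot":[0,0,0],"fingers":-1},{"dp":[0,0,0],"delta_rot":[0,0,0],"fingers":-1},{"dp":[0,0,0],"delta_rot":[0,0,0],"fingers":-1}]' 60
python3 - <<'E'
from h import *
s=manip.sense();p=np.array(s['tcp_pos']);print((R.from_euler('z',-YAW).as_matrix()@(p-C0)).round(4))
# arc increments: 15deg steps tool (y fwd, z down) normalised
a=np.radians(np.arange(0,91,7.5)); r=.224;b0=np.arctan2(-.006,-.224)
y=-r*np.cos(a)+ -0*a; z=r*np.sin(a)
c=np.array([[-.224*np.cos(t)-.006*np.sin(t)*-1*-1*-1*0, 0] for t in a])
# bar rel pin at closed (-.224,-.006) rotated by t about +y: x'=x cos t + z sin t ; z'=-x sin t + z cos t
X=-.224*np.cos(a)-.006*np.sin(a);Z=.224*np.sin(a)-.006*np.cos(a)
print(np.c_[np.degrees(a)[1:],np.diff(X)/.5,-np.diff(Z)/.5].round(4))
E
```

```text
t: 8.38
tcp_pos: [0.4393, 0.0404, 0.1481]
tool_rot: [0.757, 0.653, 0.001, 0.001]
force: [0.9, -0.5, -1.3]
finger_gap: 0.087
gripper_force: 58.5
[-0.1271 -0.0002  0.1481]
[[ 7.50e+00  2.30e-03 -5.86e-02]
 [ 1.50e+01  9.90e-03 -5.78e-02]
 [ 2.25e+01  1.74e-02 -5.60e-02]
 [ 3.00e+01  2.45e-02 -5.33e-02]
 [ 3.75e+01  3.13e-02 -4.96e-02]
 [ 4.50e+01  3.75e-02 -4.51e-02]
 [ 5.25e+01  4.30e-02 -3.98e-02]
 [ 6.00e+01  4.79e-02 -3.39e-02]
 [ 6.75e+01  5.19e-02 -2.73e-02]
 [ 7.50e+01  5.50e-02 -2.03e-02]
 [ 8.25e+01  5.72e-02 -1.30e-02]
 [ 9.00e+01  5.84e-02 -5.40e-03]]
```

```bash
python3 -m crank '[{"dp":[0,0.0006,-0.0293],"delta_rot":[0,0,0],"fingers":-1},{"dp":[0,0.0017,-0.0293],"delta_rot":[0,0,0],"fingers":-1},{"dp":[0,0.004,-0.029],"delta_rot":[0,0,0],"fingers":-1},{"dp":[0,0.006,-0.0288],"delta_rot":[0,0,0],"fingers":-1},{"dp":[0,0,0],"delta_rot":[0,0,0],"fingers":-1},{"dp":[0,0,0],"delta_rot":[0,0,0],"fingers":-1}]'; python3 -c "
from h import *
s=manip.sense();p=np.array(s['tcp_pos']);print((R.from_euler('z',-YAW).as_matrix()@(p-C0)).round(4)); snap('side','s1.png')"
```

```text
t: 8.88
tcp_pos: [0.4461, 0.0395, 0.2065]
tool_rot: [0.757, 0.653, 0.002, 0.002]
force: [2.2, -1.8, -2.5]
finger_gap: 0.087
gripper_force: 58.6
[-1.202e-01 -1.000e-04  2.065e-01]
```

View pics/s1.png

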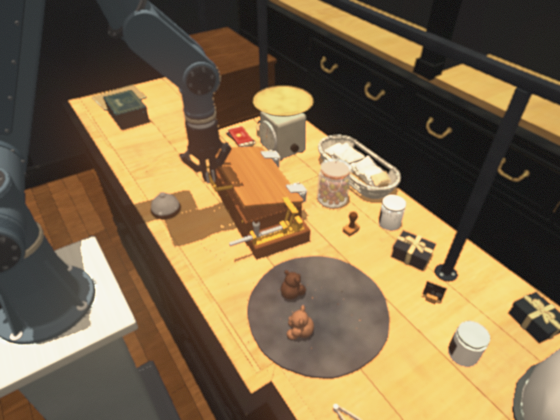

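The lid is rising about its pins (bar near px 215,180) and the staple is clear of the drawn bolt, so I'll continue the arc.

```bash
python3 -m crank '[{"dp":[0,0.008,-0.0283],"delta_rot":[0,0,0],"fingers":-1},{"dp":[0,0.0095,-0.0277],"delta_rot":[0,0,0],"fingers":-1},{"dp":[0,0.0115,-0.027],"delta_rot":[0,0,0],"fingers":-1},{"dp":[0,0.013,-0.0262],"delta_rot":[0,0,0],"fingers":-1},{"dp":[0,0.015,-0.0253],"delta_rot":[0,0,0],"fingers":-1},{"dp":[0,0.0163,-0.0243],"delta_rot":[0,0,0],"fingers":-1},{"dp":[0,0.018,-0.0232],"delta_rot":[0,0,0],"fingers":-1},{"dp":[0,0.0195,-0.022],"delta_rot":[0,0,0],"fingers":-1},{"dp":[0,0.0208,-0.0206],"delta_rot":[0,0,0],"fingers":-1},{"dp":[0,0.0222,-0.0192],"delta_rot":[0,0,0],"fingers":-1},{"dp":[0,0,0],"delta_rot":[0,0,0],"fingers":-1},{"dp":[0,0,0],"delta_rot":[0,0,0],"fingers":-1}]'; python3 -c "
from h import *
s=manip.sense();p=np.array(s['tcp_pos']);q=(R.from_euler('z',-YAW).as_matrix()@(p-C0));q[2]-=.063;print(q.round(4));v=q-[.096,0,.091];print(np.hypot(v[0],v[2]),np.degrees(np.arctan2(v[2],-v[0])));rel(ch(.09,0,.315+.063),YAW)"
```

```text
t: 9.93
tcp_pos: [0.518, 0.0288, 0.3259]
tool_rot: [0.757, 0.653, -0.003, -0.004]
force: [-4.3, 0.0, 2.5]
finger_gap: 0.083
gripper_force: 58.9
[-4.750e-02 -2.000e-04  2.629e-01]
0.2239683335694628 50.144212488648776
t9.9 tcp [0.518  0.0288 0.3259] tilt [-0.01   0.001 -1.   ] yawY -0.1471 gap 0.083 gf 58.9 F [-4.3  0.   2.5]
dp [ 0.0004  0.274  -0.1069] rows>= 4.0 rotz -0.0
```

```bash
python3 -m crank '[{"dp":[0,0.0196,-0.0155],"delta_rot":[0,0,0],"fingers":-1},{"dp":[0,0.0205,-0.0144],"delta_rot":[0,0,0],"fingers":-1},{"dp":[0,0.0213,-0.0132],"delta_rot":[0,0,0],"fingers":-1},{"dp":[0,0.022,-0.012],"delta_rot":[0,0,0],"fingers":-1},{"dp":[0,0.0226,-0.0108],"delta_rot":[0,0,0],"fingers":-1},{"dp":[0,0.0232,-0.0095],"delta_rot":[0,0,0],"fingers":-1},{"dp":[0,0.0237,-0.0082],"delta_rot":[0,0,0],"fingers":-1},{"dp":[0,0.0241,-0.0069],"delta_rot":[0,0,0],"fingers":-1},{"dp":[0,0.0244,-0.0055],"delta_rot":[0,0,0],"fingers":-1},{"dp":[0,0.0247,-0.0041],"delta_rot":[0,0,0],"fingers":-1},{"dp":[0,0.0249,-0.0027],"delta_rot":[0,0,0],"fingers":-1},{"dp":[0,0.025,-0.0014],"delta_rot":[0,0,0],"fingers":-1}]'
python3 -m crank '[{"dp":[0,0,0],"delta_rot":[0,0,0],"fingers":-1},{"dp":[0,0,0],"delta_rot":[0,0,0],"fingers":-1},{"dp":[0,0,0],"delta_rot":[0,0,0],"fingers":-1},{"dp":[0,0,0],"delta_rot":[0,0,0],"fingers":-1}]' >/dev/null
python3 -c "
from h import *
s=manip.sense();p=np.array(s['tcp_pos']);q=(R.from_euler('z',-YAW).as_matrix()@(p-C0));q[2]-=.063;print(q.round(4));v=q-[.096,0,.091];print(np.hypot(v[0],v[2]),np.degrees(np.arctan2(v[2],-v[0])));rel(ch(.09,0,.315+.063),YAW); snap('side','s2.png')"
```

```text
t: 10.93
tcp_pos: [0.6572, 0.0085, 0.3793]
tool_rot: [0.757, 0.653, -0.001, -0.001]
force: [-1.2, 0.4, 3.2]
finger_gap: 0.084
gripper_force: 61.1
[9.310e-02 1.000e-04 3.163e-01]
0.22528580094006026 89.25594929596711
t11.3 tcp [0.6571 0.0085 0.3793] tilt [-0.001  0.001 -1.   ] yawY -0.1471 gap 0.084 gf 61.3 F [-1.2  0.2  4.6]
dp [-0.0003 -0.0061  0.0025] rows>= 1.0 rotz -0.0
```

View pics/s2.png

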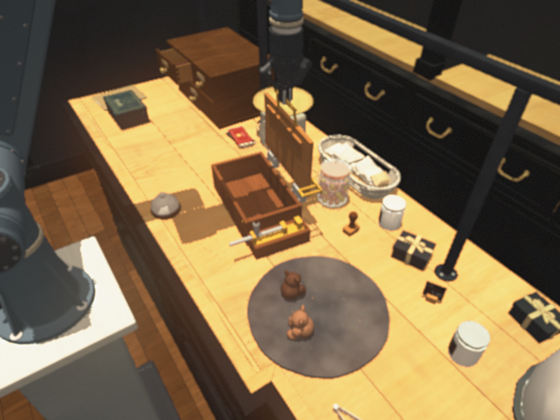

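The lid stands upright on its pins (px 290,150). Lifting straight up now.

```bash
python3 -m crank '[{"dp":[0,-0.003,0],"delta_rot":[0,0,0],"fingers":-1},{"dp":[0,0,-0.012],"delta_rot":[0,0,0],"fingers":-1},{"dp":[0,0,-0.012],"delta_rot":[0,0,0],"fingers":-1},{"dp":[0,0,-0.012],"delta_rot":[0,0,0],"fingers":-1},{"dp":[0,0,-0.012],"delta_rot":[0,0,0],"fingers":-1},{"dp":[0,0,-0.012],"delta_rot":[0,0,0],"fingers":-1},{"dp":[0,0,-0.015],"delta_rot":[0,0,0],"fingers":-1},{"dp":[0,0,-0.015],"delta_rot":[0,0,0],"fingers":-1},{"dp":[0,0,-0.02],"delta_rot":[0,0,0],"fingers":-1},{"dp":[0,0,-0.02],"delta_rot":[0,0,0],"fingers":-1},{"dp":[0,0,0],"delta_rot":[0,0,0],"fingers":-1},{"dp":[0,0,0],"delta_rot":[0,0,0],"fingers":-1}]' 80; python3 -c "
from h import *
rel(ch(-.05,.05,.445),YAW); snap('side','s3.png')
import json
p=cv2.imread('pics/s3.png')[40:280,150:400];cv2.imwrite('pics/s3c.png',cv2.resize(p,None,fx=2,fy=2))"
```

```text
t: 12.32
tcp_pos: [0.6562, 0.0083, 0.446]
tool_rot: [0.757, 0.653, 0.001, 0.001]
force: [0.2, -0.6, -4.2]
finger_gap: 0.079
gripper_force: 78.4
t12.3 tcp [0.6562 0.0083 0.446 ] tilt [ 0.003 -0.    -1.   ] yawY -0.1472 gap 0.079 gf 78.4 F [ 0.2 -0.6 -4.2]
dp [ 0.1004 -0.2846  0.0012] rows>= 4.0 rotz -0.0
```

View pics/s3c.png

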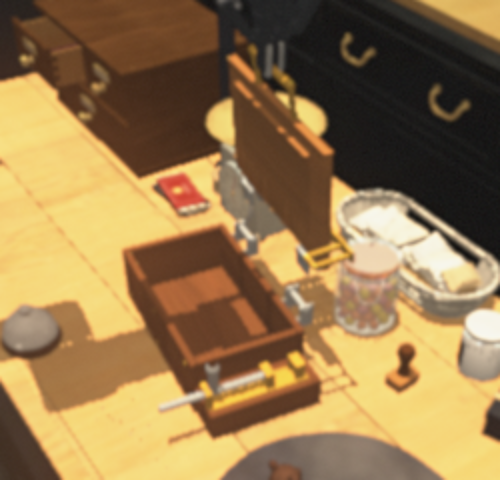

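Lid is off the pins, hanging upright from the bar. Carrying it forward, then left.

```bash
python3 -m crank '[{"dp":[0.004,-0.012,0],"delta_rot":[0,0,0],"fingers":-1},{"dp":[0.008,-0.024,0],"delta_rot":[0,0,0],"fingers":-1},{"dp":[0.0125,-0.036,0],"delta_rot":[0,0,0],"fingers":-1},{"dp":[0.0125,-0.036,0],"delta_rot":[0,0,0],"fingers":-1},{"dp":[0.0125,-0.036,0],"delta_rot":[0,0,0],"fingers":-1},{"dp":[0.0125,-0.036,0],"delta_rot":[0,0,0],"fingers":-1},{"dp":[0.0125,-0.036,0],"delta_rot":[0,0,0],"fingers":-1},{"dp":[0.0125,-0.036,0],"delta_rot":[0,0,0],"fingers":-1},{"dp":[0.009,-0.022,0],"delta_rot":[0,0,0],"fingers":-1},{"dp":[0.004,-0.011,0],"delta_rot":[0,0,0],"fingers":-1},{"dp":[0,0,0],"delta_rot":[0,0,0],"fingers":-1},{"dp":[0,0,0],"delta_rot":[0,0,0],"fingers":-1}]'; python3 -c "
from h import *
rel(ch(-.245,.36,.445),YAW)"
```

```text
t: 13.37
tcp_pos: [0.5228, 0.0786, 0.4448]
tool_rot: [0.757, 0.653, 0.0, 0.001]
force: [0.6, -0.2, -3.4]
finger_gap: 0.078
gripper_force: 78.4
t13.4 tcp [0.5228 0.0786 0.4448] tilt [ 0.001 -0.001 -1.   ] yawY -0.147 gap 0.078 gf 78.4 F [ 0.6 -0.2 -3.4]
dp [ 0.6204 -0.39   -0.0012] rows>= 9.0 rotz -0.0
```

```bash
python3 -m crank '[{"dp":[0.011,-0.007,0],"delta_rot":[0,0,0],"fingers":-1},{"dp":[0.023,-0.014,0],"delta_rot":[0,0,0],"fingers":-1},{"dp":[0.035,-0.022,0],"delta_rot":[0,0,0],"fingers":-1},{"dp":[0.035,-0.022,0],"delta_rot":[0,0,0],"fingers":-1},{"dp":[0.035,-0.022,0],"delta_rot":[0,0,0],"fingers":-1},{"dp":[0.035,-0.022,0],"delta_rot":[0,0,0],"fingers":-1},{"dp":[0.035,-0.022,0],"delta_rot":[0,0,0],"fingers":-1},{"dp":[0.035,-0.022,0],"delta_rot":[0,0,0],"fingers":-1},{"dp":[0.035,-0.022,0],"delta_rot":[0,0,0],"fingers":-1},{"dp":[0.035,-0.022,0],"delta_rot":[0,0,0],"fingers":-1},{"dp":[0.035,-0.022,0],"delta_rot":[0,0,0],"fingers":-1},{"dp":[0.035,-0.022,0],"delta_rot":[0,0,0],"fingers":-1}]' >/dev/null
python3 -m crank '[{"dp":[0.035,-0.022,0],"delta_rot":[0,0,0],"fingers":-1},{"dp":[0.035,-0.022,0],"delta_rot":[0,0,0],"fingers":-1},{"dp":[0.035,-0.022,0],"delta_rot":[0,0,0],"fingers":-1},{"dp":[0.035,-0.022,0],"delta_rot":[0,0,0],"fingers":-1},{"dp":[0.035,-0.022,0],"delta_rot":[0,0,0],"fingers":-1},{"dp":[0.027,-0.017,0],"delta_rot":[0,0,0],"fingers":-1},{"dp":[0.014,-0.009,0],"delta_rot":[0,0,0],"fingers":-1},{"dp":[0.007,-0.004,0],"delta_rot":[0,0,0],"fingers":-1},{"dp":[0,0,0],"delta_rot":[0,0,0],"fingers":-1},{"dp":[0,0,0],"delta_rot":[0,0,0],"fingers":-1},{"dp":[0,0,0],"delta_rot":[0,0,0],"fingers":-1}]'
python3 -c "
from h import *
rel(ch(-.245,.36,.445),YAW); snap('side','s4.png')
p=cv2.imread('pics/s4.png')[0:280,0:330];cv2.imwrite('pics/s4c.png',cv2.resize(p,None,fx=2,fy=2))"
```

```text
t: 15.28
tcp_pos: [0.3788, 0.4062, 0.4446]
tool_rot: [0.758, 0.653, -0.0, 0.0]
force: [0.2, -0.9, -3.1]
finger_gap: 0.074
gripper_force: 78.4
t15.3 tcp [0.3788 0.4062 0.4446] tilt [ 0.    -0.001 -1.   ] yawY -0.1483 gap 0.074 gf 78.4 F [ 0.2 -0.9 -3.1]
dp [ 0.0145 -0.0091 -0.0009] rows>= 1.0 rotz -0.0002
```

View pics/s4c.png

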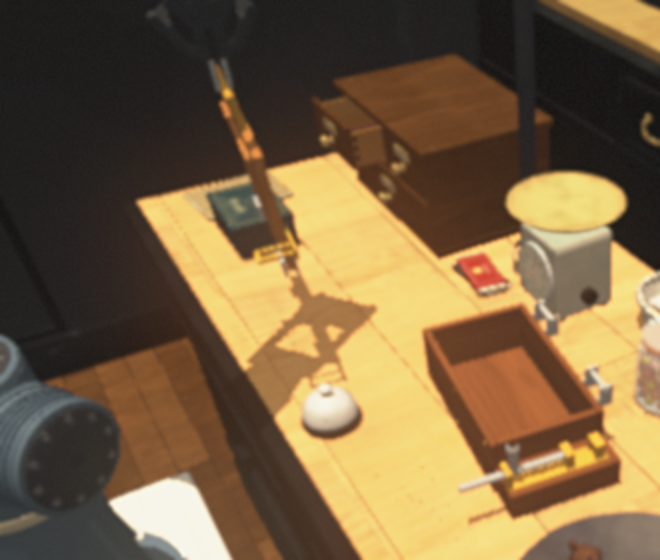

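```bash
python3 -m crank '[{"dp":[0.007,-0.0045,0.0143],"delta_rot":[0,0,0],"fingers":-1},{"dp":[0.007,-0.0045,0.0286],"delta_rot":[0,0,0],"fingers":-1},{"dp":[0,0,0.0286],"delta_rot":[0,0,0],"fingers":-1},{"dp":[0,0,0.0286],"delta_rot":[0,0,0],"fingers":-1},{"dp":[0,0,0.0286],"delta_rot":[0,0,0],"fingers":-1},{"dp":[0,0,0.0286],"delta_rot":[0,0,0],"fingers":-1},{"dp":[0,0,0.0286],"delta_rot":[0,0,0],"fingers":-1},{"dp":[0,0,0.0286],"delta_rot":[0,0,0],"fingers":-1},{"dp":[0,0,0.0143],"delta_rot":[0,0,0],"fingers":-1},{"dp":[0,0,0],"delta_rot":[0,0,0],"fingers":-1},{"dp":[0,0,0],"delta_rot":[0,0,0],"fingers":-1}]'
python3 -m crank '[{"dp":[0,0,0],"delta_rot":[0.006,0,0],"fingers":-1},{"dp":[0,0,0],"delta_rot":[0.006,0,0],"fingers":-1},{"dp":[0,0,0],"delta_rot":[0.006,0,0],"fingers":-1},{"dp":[0,0,0],"delta_rot":[0.006,0,0],"fingers":-1},{"dp":[0,0,0],"delta_rot":[0.006,0,0],"fingers":-1},{"dp":[0,0,0],"delta_rot":[0.006,0,0],"fingers":-1},{"dp":[0,0,0],"delta_rot":[0,0,0],"fingers":-1},{"dp":[0,0,0],"delta_rot":[0,0,0],"fingers":-1}]'
python3 - <<'E'
from h import *
rel(ch(-.245,.36,.33))
p,d,m=snap('side','s5.png');P=cloud(m,d);Q=(P-C0)@R.from_euler('z',YAW).as_matrix()
L=(abs(Q[...,0]+.26)<.12)&(Q[...,1]>.15)&(Q[...,1]<.52)&(Q[...,2]>.02)&(Q[...,2]<.27)
for a in range(20,270,25):
    k=L&(Q[...,2]*1000>=a)&(Q[...,2]*1000<a+25)
    if k.sum()>3: print(a,k.sum(),np.percentile(Q[k],[5,50,95],axis=0).round(3)[:,:2].tolist())
cv2.imwrite('pics/s5c.png',cv2.resize(cv2.imread('pics/s5.png')[0:260,0:330],None,fx=2,fy=2))
E
```

```text
t: 16.25
tcp_pos: [0.3751, 0.4143, 0.33]
tool_rot: [0.757, 0.653, -0.0, -0.0]
force: [-0.1, -0.1, -2.7]
finger_gap: 0.075
gripper_force: 78.4
t: 16.92
tcp_pos: [0.376, 0.4146, 0.331]
tool_rot: [0.753, 0.649, -0.072, -0.085]
force: [0.6, -0.0, -2.4]
finger_gap: 0.076
gripper_force: 78.5
t16.9 tcp [0.376  0.4146 0.331 ] tilt [-0.218  0.034 -0.975] yawY -0.1475 gap 0.076 gf 78.5 F [ 0.6 -0.  -2.4]
dp [-0.0013 -0.0007  0.0023] rows>= 1.0 rotz None
20 23 [[-0.301, 0.263], [-0.298, 0.27], [-0.283, 0.446]]
45 59 [[-0.297, 0.23], [-0.292, 0.383], [-0.284, 0.465]]
70 93 [[-0.29, 0.228], [-0.288, 0.335], [-0.281, 0.475]]
95 235 [[-0.314, 0.183], [-0.284, 0.224], [-0.27, 0.456]]
120 127 [[-0.283, 0.227], [-0.28, 0.301], [-0.272, 0.476]]
145 129 [[-0.279, 0.228], [-0.276, 0.299], [-0.267, 0.472]]
170 65 [[-0.275, 0.227], [-0.271, 0.233], [-0.262, 0.392]]
195 205 [[-0.276, 0.228], [-0.27, 0.312], [-0.26, 0.455]]
220 151 [[-0.267, 0.232], [-0.262, 0.297], [-0.255, 0.412]]
245 51 [[-0.269, 0.308], [-0.261, 0.316], [-0.247, 0.358]]
```

View pics/s5c.png

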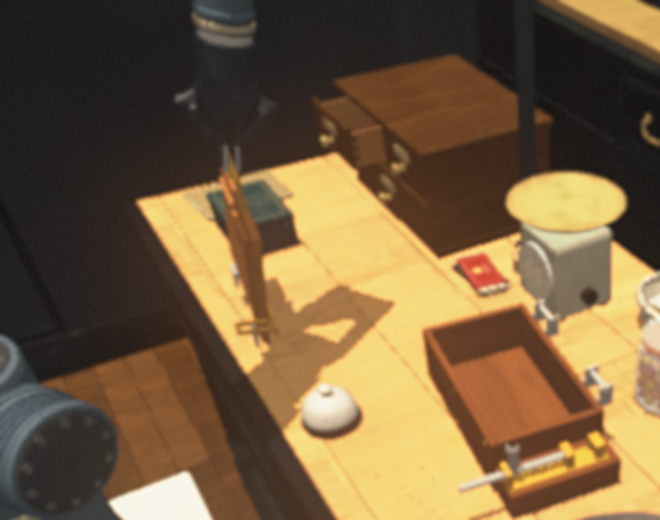

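The lid tilts about 10° with the tool, hooks toward the robot (hook px ~257,340), close to the counter's front edge. I'm shifting it 6 cm away from the edge while lowering.

```bash
python3 -m crank '[{"dp":[0,0.012,0.003],"delta_rot":[0,0,0],"fingers":-1},{"dp":[0,0.02,0.005],"delta_rot":[0,0,0],"fingers":-1},{"dp":[0,0.022,0.006],"delta_rot":[0,0,0],"fingers":-1},{"dp":[0,0.022,0.006],"delta_rot":[0,0,0],"fingers":-1},{"dp":[0,0.022,0.006],"delta_rot":[0,0,0],"fingers":-1},{"dp":[0,0.02,0.004],"delta_rot":[0,0,0],"fingers":-1},{"dp":[0,0.012,0.002],"delta_rot":[0,0,0],"fingers":-1},{"dp":[0,0,0],"delta_rot":[0,0,0],"fingers":-1},{"dp":[0,0,0],"delta_rot":[0,0,0],"fingers":-1},{"dp":[0,0,0],"delta_rot":[0,0,0],"fingers":-1}]'
python3 -m crank '[{"dp":[0,0.001,0.005],"delta_rot":[0,0,0],"fingers":-1},{"dp":[0,0.001,0.005],"delta_rot":[0,0,0],"fingers":-1},{"dp":[0,0,0],"delta_rot":[0,0,0],"fingers":-1}]'
python3 - <<'E'
from h import *
rel(ch(-.20,.36,.295))
m=manip.camera_model('top');print('edge',plane(m,[(60,292),(100,296),(60,300),(100,304)],0).round(3).tolist())
E
```

```text
t: 17.8
tcp_pos: [0.4344, 0.4057, 0.3006]
tool_rot: [0.752, 0.649, -0.073, -0.085]
force: [-0.3, -0.6, 3.2]
finger_gap: 0.072
gripper_force: 79.1
t: 18.05
tcp_pos: [0.4357, 0.4057, 0.3002]
tool_rot: [0.752, 0.65, -0.071, -0.084]
force: [0.7, -5.8, 21.2]
finger_gap: 0.073
gripper_force: 81.2
t18.1 tcp [0.4357 0.4057 0.3002] tilt [-0.215  0.034 -0.976] yawY -0.1459 gap 0.073 gf 81.2 F [ 0.7 -5.8 21.2]
dp [-0.0012 -0.0288  0.017 ] rows>= 1.0 rotz None
edge [[0.324, 0.497, 0.0], [0.312, 0.378, 0.0], [0.301, 0.495, 0.0], [0.289, 0.376, 0.0]]
```

Hooks have touched the counter. Relieving pressure and starting the laying arc.

```bash
python3 -m crank '[{"dp":[0,0,-0.007],"delta_rot":[0,0,0],"fingers":-1},{"dp":[0,0.0212,0],"delta_rot":[0,0,0],"fingers":-1},{"dp":[0,0.0212,0],"delta_rot":[0,0,0],"fingers":-1},{"dp":[0,0.0211,0.0019],"delta_rot":[0,0,0],"fingers":-1},{"dp":[0,0.0211,0.0019],"delta_rot":[0,0,0],"fingers":-1},{"dp":[0,0.0209,0.0037],"delta_rot":[0,0,0],"fingers":-1},{"dp":[0,0.0209,0.0037],"delta_rot":[0,0,0],"fingers":-1},{"dp":[0,0,0],"delta_rot":[0,0,0],"fingers":-1},{"dp":[0,0,0],"delta_rot":[0,0,0],"fingers":-1}]' 50
cat > lidang.py <<'E'
from h import *
s=manip.sense();Rt=Rm(s['tool_rot']);b=np.array(s['tcp_pos'])+.063*Rt[:,2]
Rc=R.from_euler('z',YAW).as_matrix();print('bar chest',(Rc.T@(b-C0)).round(4),'phi',np.degrees(np.arccos(min(1,b[2]/.243))).round(1))
p,d,m=snap('side');P=cloud(m,d);Q=(P-C0)@Rc
L=(Q[...,0]>-.36)&(Q[...,0]<.1)&(Q[...,1]>.22)&(Q[...,1]<.5)&(Q[...,2]>.02)&(Q[...,2]<b[2]-.035)
q=Q[L]; z=q[:,2]
for a in np.linspace(.02,b[2]-.035,5)[:-1]:
    w=(b[2]-.055)/4;k=(z>=a)&(z<a+w)
    if k.sum()>3: print(round(a,3),k.sum(),np.percentile(q[k],50,axis=0).round(3))
E
python3 lidang.py
```

```text
t: 18.8
tcp_pos: [0.4986, 0.3967, 0.2827]
tool_rot: [0.753, 0.649, -0.069, -0.083]
force: [5.4, -3.1, 15.3]
finger_gap: 0.075
gripper_force: 82.5
bar chest [-0.134   0.3613  0.2212] phi 24.5
0.02 643 [0.024 0.426 0.041]
0.062 756 [-0.196  0.423  0.082]
0.103 789 [-0.176  0.423  0.124]
0.145 913 [-0.153  0.421  0.168]
```

```bash
python3 -m crank '[{"dp":[0,0.0205,0.0035],"delta_rot":[0,0,0],"fingers":-1},{"dp":[0,0.0205,0.0055],"delta_rot":[0,0,0],"fingers":-1},{"dp":[0,0.0199,0.0072],"delta_rot":[0,0,0],"fingers":-1},{"dp":[0,0.0199,0.0072],"delta_rot":[0,0,0],"fingers":-1},{"dp":[0,0.0192,0.0091],"delta_rot":[0,0,0],"fingers":-1},{"dp":[0,0.0192,0.0091],"delta_rot":[0,0,0],"fingers":-1},{"dp":[0,0.0183,0.0106],"delta_rot":[0,0,0],"fingers":-1},{"dp":[0,0.0183,0.0106],"delta_rot":[0,0,0],"fingers":-1},{"dp":[0,0,0],"delta_rot":[0,0,0],"fingers":-1},{"dp":[0,0,0],"delta_rot":[0,0,0],"fingers":-1}]' 50
python3 lidang.py
```

```text
t: 19.68
tcp_pos: [0.5664, 0.387, 0.2321]
tool_rot: [0.753, 0.649, -0.069, -0.084]
force: [5.8, -1.1, 5.5]
finger_gap: 0.077
gripper_force: 85.2
bar chest [-0.0657  0.3616  0.1706] phi 45.4
0.02 685 [-0.208  0.393  0.037]
0.049 771 [-0.179  0.392  0.064]
0.078 843 [-0.147  0.389  0.092]
0.107 847 [-0.116  0.383  0.122]
```

```bash
python3 -m crank '[{"dp":[0,-0.0045,0],"delta_rot":[-0.0057,0,0],"fingers":-1},{"dp":[0,-0.0045,0],"delta_rot":[-0.0057,0,0],"fingers":-1},{"dp":[0,-0.0045,0],"delta_rot":[-0.0057,0,0],"fingers":-1},{"dp":[0,-0.0045,0],"delta_rot":[-0.0057,0,0],"fingers":-1},{"dp":[0,-0.0045,0],"delta_rot":[-0.0057,0,0],"fingers":-1},{"dp":[0,-0.0045,0],"delta_rot":[-0.0055,0,0],"fingers":-1},{"dp":[0,0,0],"delta_rot":[0,0,0],"fingers":-1},{"dp":[0,0,0],"delta_rot":[0,0,0],"fingers":-1}]' 50
python3 lidang.py
python3 - <<'E'
import numpy as np
a=np.radians(np.arange(45,88.1,3.3));print(np.c_[np.degrees(a)[1:],np.diff(.243*np.sin(a))/.5,-np.diff(.243*np.cos(a))/.5].round(4), .243*np.cos(a[-1]))
E
```

```text
t: 20.4
tcp_pos: [0.55, 0.3888, 0.2332]
tool_rot: [0.757, 0.654, -0.003, -0.004]
force: [3.5, -0.5, 3.6]
finger_gap: 0.071
gripper_force: 86.8
bar chest [-0.0692  0.3607  0.1702] phi 45.5
0.02 659 [-0.211  0.4    0.037]
0.049 739 [-0.183  0.396  0.064]
0.078 823 [-0.152  0.388  0.092]
0.106 812 [-0.121  0.386  0.121]
[[4.83e+01 1.92e-02 2.04e-02]
 [5.16e+01 1.80e-02 2.14e-02]
 [5.49e+01 1.67e-02 2.24e-02]
 [5.82e+01 1.54e-02 2.34e-02]
 [6.15e+01 1.41e-02 2.42e-02]
 [6.48e+01 1.26e-02 2.50e-02]
 [6.81e+01 1.12e-02 2.57e-02]
 [7.14e+01 9.70e-03 2.63e-02]
 [7.47e+01 8.20e-03 2.68e-02]
 [7.80e+01 6.60e-03 2.72e-02]
 [8.13e+01 5.00e-03 2.75e-02]
 [8.46e+01 3.40e-03 2.78e-02]
 [8.79e+01 1.80e-03 2.79e-02]] 0.008904421215693337
```

```bash
python3 -m crank '[{"dp":[0,0.0192,0.0204],"delta_rot":[0,0,0],"fingers":-1},{"dp":[0,0.018,0.0214],"delta_rot":[0,0,0],"fingers":-1},{"dp":[0,0.0167,0.0224],"delta_rot":[0,0,0],"fingers":-1},{"dp":[0,0.0154,0.0234],"delta_rot":[0,0,0],"fingers":-1},{"dp":[0,0.0141,0.0242],"delta_rot":[0,0,0],"fingers":-1},{"dp":[0,0.0126,0.025],"delta_rot":[0,0,0],"fingers":-1},{"dp":[0,0.0112,0.0257],"delta_rot":[0,0,0],"fingers":-1},{"dp":[0,0.0097,0.0263],"delta_rot":[0,0,0],"fingers":-1},{"dp":[0,0.0082,0.0268],"delta_rot":[0,0,0],"fingers":-1},{"dp":[0,0,0],"delta_rot":[0,0,0],"fingers":-1},{"dp":[0,0,0],"delta_rot":[0,0,0],"fingers":-1}]' 50
python3 -c "
from h import *
rel(ch(-.0,.36,.075),YAW)"
```

```text
t: 21.37
tcp_pos: [0.609, 0.3792, 0.122]
tool_rot: [0.757, 0.653, -0.006, -0.005]
force: [-1.0, -1.9, -0.7]
finger_gap: 0.077
gripper_force: 92.9
t21.4 tcp [0.609  0.3792 0.122 ] tilt [-0.016  0.    -1.   ] yawY -0.1472 gap 0.077 gf 92.9 F [-1.  -1.9 -0.7]
dp [0.0006 0.0192 0.0937] rows>= 2.0 rotz -0.0
```

```bash
python3 -m crank '[{"dp":[0,0.0056,0.022],"delta_rot":[0,0,0],"fingers":-1},{"dp":[0,0.004,0.022],"delta_rot":[0,0,0],"fingers":-1},{"dp":[0,0.002,0.022],"delta_rot":[0,0,0],"fingers":-1},{"dp":[0,0.001,0.011],"delta_rot":[0,0,0],"fingers":-1},{"dp":[0,0,0.007],"delta_rot":[0,0,0],"fingers":-1},{"dp":[0,0,0],"delta_rot":[0,0,0],"fingers":-1},{"dp":[0,0,0],"delta_rot":[0,0,0],"fingers":-1}]' 50
python3 - <<'E'
from h import *
rel(ch(-.0,.36,.075),YAW)
p,d,m=snap('side','s6.png');P=cloud(m,d);Q=(P-C0)@R.from_euler('z',YAW).as_matrix()
for x in(-.2,-.15,-.1,-.05):
    k=(abs(Q[...,0]-x)<.012)&(Q[...,1]>.25)&(Q[...,1]<.47)&(Q[...,2]<.1);print(x,k.sum(),np.percentile(Q[k][:,2],[20,50,80]).round(4))
E
```

```text
t: 21.95
tcp_pos: [0.6152, 0.3788, 0.0815]
tool_rot: [0.757, 0.653, -0.005, -0.005]
force: [-0.8, 2.0, -1.8]
finger_gap: 0.076
gripper_force: 94.6
t21.9 tcp [0.6152 0.3788 0.0815] tilt [-0.013  0.002 -1.   ] yawY -0.1473 gap 0.076 gf 94.6 F [-0.8  2.  -1.8]
dp [-0.0006  0.0053  0.0129] rows>= 1.0 rotz -0.0
-0.2 302 [0.017  0.0183 0.0197]
-0.15 282 [0.0182 0.0196 0.021 ]
-0.1 270 [0.0194 0.0209 0.0223]
-0.05 238 [0.0206 0.0221 0.0257]
```

```bash
python3 -m crank '[{"dp":[0,0,0.005],"delta_rot":[0,0,0],"fingers":-1},{"dp":[0,0,0.005],"delta_rot":[0,0,0],"fingers":-1},{"dp":[0,0,0],"delta_rot":[0,0,0],"fingers":-1},{"dp":[0,0,0],"delta_rot":[0,0,0],"fingers":-0.2},{"dp":[0,0,0],"delta_rot":[0,0,0],"fingers":-0.2},{"dp":[0,0,0],"delta_rot":[0,0,0],"fingers":-0.2},{"dp":[0,0,0],"delta_rot":[0,0,0],"fingers":-0.2},{"dp":[0,0,0],"delta_rot":[0,0,0],"fingers":-0.2}]'
python3 -m crank '[{"dp":[0,0,-0.02],"delta_rot":[0,0,0],"fingers":-0.2},{"dp":[0,0,-0.04],"delta_rot":[0,0,0],"fingers":-0.2},{"dp":[0,0,-0.06],"delta_rot":[0,0,0],"fingers":-0.2},{"dp":[0,0,-0.06],"delta_rot":[0,0,0],"fingers":-0.2},{"dp":[0,0,-0.06],"delta_rot":[0,0,0],"fingers":-0.2},{"dp":[0,0,-0.06],"delta_rot":[0,0,0],"fingers":-0.2},{"dp":[0,0,-0.06],"delta_rot":[0,0,0],"fingers":-0.2},{"dp":[0,0,0],"delta_rot":[0,0,0],"fingers":-0.2},{"dp":[0,0,0],"delta_rot":[0,0,0],"fingers":-0.2}]'
python3 - <<'E'
from h import *
rel(ch(-.05,-.1,.25),YAW)
p,d,m=snap('side','s7.png');P=cloud(m,d);Q=(P-C0)@R.from_euler('z',YAW).as_matrix()
for x in(-.2,-.15,-.1,-.05):
    k=(abs(Q[...,0]-x)<.012)&(Q[...,1]>.25)&(Q[...,1]<.47)&(Q[...,2]<.1);print(x,k.sum(),np.percentile(Q[k][:,2],[20,50,80]).round(4))
E
```

```text
t: 22.67
tcp_pos: [0.6157, 0.3788, 0.0772]
tool_rot: [0.757, 0.653, -0.004, -0.005]
force: [0.0, 0.5, -0.1]
finger_gap: 0.392
gripper_force: 0.0
t: 23.42
tcp_pos: [0.6188, 0.3789, 0.2608]
tool_rot: [0.757, 0.653, -0.001, -0.004]
force: [0.1, -0.5, 0.7]
finger_gap: 0.401
gripper_force: 0.0
t23.4 tcp [0.6188 0.3789 0.2608] tilt [-0.006  0.004 -1.   ] yawY -0.1471 gap 0.401 gf 0.0 F [ 0.1 -0.5  0.7]
dp [-0.922  -0.1017  0.0191] rows>= 12.0 rotz -0.0
-0.2 295 [0.0162 0.0176 0.019 ]
-0.15 279 [0.015  0.0163 0.018 ]
-0.1 259 [0.0133 0.0149 0.0162]
-0.05 209 [0.0107 0.0129 0.0147]
```

View pics/s7.png

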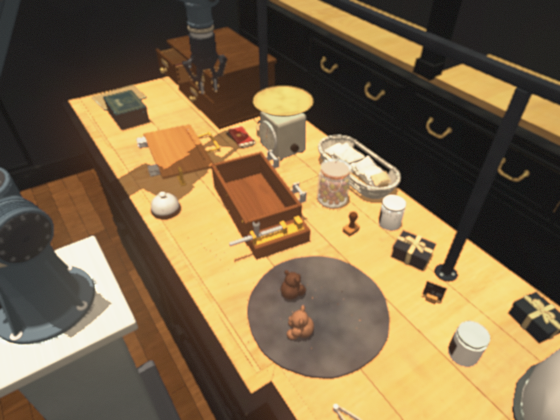

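The lid lies flat, top down, beside the chest (px 180,148); bears unmoved. Now to the bolt knob.

```bash
python3 -m crank '[{"dp":[-0.04,-0.005,0],"delta_rot":[0,0,0],"fingers":-0.06},{"dp":[-0.07,-0.0087,0],"delta_rot":[0,0,0],"fingers":-0.06},{"dp":[-0.07,-0.0087,0],"delta_rot":[0,0,0],"fingers":-0.06},{"dp":[-0.07,-0.0087,0],"delta_rot":[0,0,0],"fingers":-0.06},{"dp":[-0.07,-0.0087,0],"delta_rot":[0,0,0],"fingers":-0.06},{"dp":[-0.07,-0.0087,0],"delta_rot":[0,0,0],"fingers":-0.06},{"dp":[-0.07,-0.0087,0],"delta_rot":[0,0,0],"fingers":-0.06},{"dp":[-0.07,-0.0087,0],"delta_rot":[0,0,0],"fingers":-0.06},{"dp":[-0.07,-0.0087,0],"delta_rot":[0,0,0],"fingers":-0.06},{"dp":[-0.07,-0.0087,0],"delta_rot":[0,0,0],"fingers":-0.06},{"dp":[-0.07,-0.0087,0],"delta_rot":[0,0,0],"fingers":-0.06},{"dp":[-0.07,-0.0087,0],"delta_rot":[0,0,0],"fingers":-0.06}]' >/dev/null
python3 -m crank '[{"dp":[-0.07,-0.0087,0],"delta_rot":[0,0,0],"fingers":-0.06},{"dp":[-0.07,-0.0087,0],"delta_rot":[0,0,0],"fingers":-0.06},{"dp":[-0.04,-0.005,0],"delta_rot":[0,0,0],"fingers":-0.06},{"dp":[0,0,0],"delta_rot":[0,0,0],"fingers":-0.06},{"dp":[0,0,0],"delta_rot":[0,0,0],"fingers":-0.06},{"dp":[0,0,0],"delta_rot":[0,0,0],"fingers":-0.06}]' >/dev/null
python3 - <<'E'
from h import *
p,d,m=snap('wrist');P=cloud(m,d)
K=(P[...,2]>.099)&(P[...,2]<.116)&(abs(P[...,0]-.479)<.03)&(abs(P[...,1]+.134)<.03)
print('knob',K.sum(),P[K].min(0).round(4),P[K].max(0).round(4))
rel(ch(-.0625,-.1665,.15),YAW)
E
```

```text
knob 209 [ 0.4707 -0.1412  0.099 ] [ 0.487  -0.1241  0.1079]
t25.0 tcp [ 0.4839 -0.101   0.2569] tilt [-0.014  0.003 -1.   ] yawY -0.1463 gap 0.47 gf 0.0 F [-0.2 -0.5 -0.9]
dp [-0.0661  0.0024  0.2138] rows>= 3.0 rotz 0.0001
```

```bash
python3 -m crank '[{"dp":[-0.033,0.0012,0],"delta_rot":[-0.0023,0,0],"fingers":-0.06},{"dp":[-0.033,0.0012,0],"delta_rot":[0,0,0],"fingers":-0.06},{"dp":[0,0,0.036],"delta_rot":[0,0,0],"fingers":-0.06},{"dp":[0,0,0.036],"delta_rot":[0,0,0],"fingers":-0.06},{"dp":[0,0,0.036],"delta_rot":[0,0,0],"fingers":-0.06},{"dp":[0,0,0],"delta_rot":[0,0,0],"fingers":-0.06},{"dp":[0,0,0],"delta_rot":[0,0,0],"fingers":-0.06},{"dp":[0,0,0],"delta_rot":[0,0,0],"fingers":-0.06}]'; python3 -c "
from h import *
rel(ch(-.0625,-.1665,.15),YAW)"
```

```text
t: 25.68
tcp_pos: [0.4812, -0.1343, 0.204]
tool_rot: [0.757, 0.654, 0.001, 0.001]
force: [-0.6, 0.1, -0.3]
finger_gap: 0.469
gripper_force: 0.0
t25.7 tcp [ 0.4812 -0.1343  0.204 ] tilt [ 0.002 -0.    -1.   ] yawY -0.1457 gap 0.469 gf 0.0 F [-0.6  0.1 -0.3]
dp [ 0.0008 -0.0053  0.1081] rows>= 2.0 rotz 0.0002
```

```bash
python3 -m crank '[{"dp":[0,-0.002,0.027],"delta_rot":[0,0,0],"fingers":-0.06},{"dp":[0,-0.002,0.027],"delta_rot":[0,0,0],"fingers":-0.06},{"dp":[0,0,0.027],"delta_rot":[0,0,0],"fingers":-0.06},{"dp":[0,0,0.027],"delta_rot":[0,0,0],"fingers":-0.06},{"dp":[0,0,0],"delta_rot":[0,0,0],"fingers":-0.06},{"dp":[0,0,0],"delta_rot":[0,0,0],"fingers":-1},{"dp":[0,0,0],"delta_rot":[0,0,0],"fingers":-1},{"dp":[0,0,0],"delta_rot":[0,0,0],"fingers":-1},{"dp":[0,0,0],"delta_rot":[0,0,0],"fingers":-1},{"dp":[0,0,0],"delta_rot":[0,0,0],"fingers":-1}]' 40
python3 -m crank '[{"dp":[0,0.011,0],"delta_rot":[0,0,0],"fingers":-1},{"dp":[0,0.011,0],"delta_rot":[0,0,0],"fingers":-1},{"dp":[0,0.011,0],"delta_rot":[0,0,0],"fingers":-1},{"dp":[0,0.011,0],"delta_rot":[0,0,0],"fingers":-1},{"dp":[0,0.011,0],"delta_rot":[0,0,0],"fingers":-1},{"dp":[0,0.011,0],"delta_rot":[0,0,0],"fingers":-1},{"dp":[0,0.011,0],"delta_rot":[0,0,0],"fingers":-1},{"dp":[0,0.011,0],"delta_rot":[0,0,0],"fingers":-1},{"dp":[0,0.003,0],"delta_rot":[0,0,0],"fingers":-1},{"dp":[0,0,0],"delta_rot":[0,0,0],"fingers":-1},{"dp":[0,0,0],"delta_rot":[0,0,0],"fingers":-1},{"dp":[0,0,0],"delta_rot":[0,0,0],"fingers":-1}]'
python3 -c "
from h import *
rel(ch(-.018,-.1665,.15),YAW)"
```

```text
t: 26.52
tcp_pos: [0.4795, -0.1349, 0.1508]
tool_rot: [0.757, 0.653, 0.001, 0.002]
force: [0.0, 1.3, 6.3]
finger_gap: 0.158
gripper_force: 39.4
t: 27.52
tcp_pos: [0.5236, -0.1414, 0.1508]
tool_rot: [0.757, 0.653, 0.001, 0.001]
force: [-1.6, 1.3, 7.0]
finger_gap: 0.161
gripper_force: 39.6
t27.5 tcp [ 0.5236 -0.1414  0.1508] tilt [ 0.002 -0.    -1.   ] yawY -0.1471 gap 0.161 gf 39.6 F [-1.6  1.3  7. ]
dp [ 0.0023 -0.002   0.0016] rows>= 1.0 rotz -0.0
```

```bash
python3 -m crank '[{"dp":[0,0.003,0],"delta_rot":[0,0,0],"fingers":-1},{"dp":[0,0.002,0],"delta_rot":[0,0,0],"fingers":-1},{"dp":[0,0,0],"delta_rot":[0,0,0],"fingers":-1},{"dp":[0,0,0],"delta_rot":[0,0,0],"fingers":-1}]'
```

```text
t: 27.85
tcp_pos: [0.524, -0.1414, 0.1508]
tool_rot: [0.757, 0.654, -0.001, -0.001]
force: [-7.1, -0.5, 10.3]
finger_gap: 0.154
gripper_force: 40.1
```

Bolt is at its home stop. Releasing and going to the bears.

```bash
python3 -m crank '[{"dp":[0,0,0],"delta_rot":[0,0,0],"fingers":-0.1},{"dp":[0,0,0],"delta_rot":[0,0,0],"fingers":-0.1},{"dp":[0,0,0],"delta_rot":[0,0,0],"fingers":-0.1},{"dp":[0,0,0],"delta_rot":[0,0,0],"fingers":-0.1},{"dp":[0,0,-0.05],"delta_rot":[0,0,0],"fingers":-0.1},{"dp":[0,0,-0.06],"delta_rot":[0,0,0],"fingers":-0.1},{"dp":[0,0,-0.06],"delta_rot":[0,0,0],"fingers":-0.1},{"dp":[0,0,-0.06],"delta_rot":[0,0,0],"fingers":1},{"dp":[0,0,0],"delta_rot":[0,0,0],"fingers":1},{"dp":[0,0,0],"delta_rot":[0,0,0],"fingers":1}]'
cat > bears.py <<'E'
from h import *
for n in('top','side'):
    p,d,m=snap(n);P=cloud(m,d)
    B=(P[...,2]>0.025)&(P[...,2]<.1)&(P[...,1]<-.2)&(P[...,1]>-.53)&(P[...,0]>.3)&(P[...,0]<.68)
    k,L,S,C=cv2.connectedComponentsWithStats(B.astype(np.uint8))
    for i in range(1,k):
        if S[i,4]>40:
            q=P[L==i];lo,hi=np.percentile(q,[1,99],axis=0);t=q[q[:,2]>q[:,2].max()-.02];print(n,S[i,4],lo.round(3),hi.round(3),'mid',((lo+hi)/2).round(3),'head',t.mean(0).round(3))
    R2=R.from_euler('z',YAW).as_matrix();Q=(P-C0)@R2
    K=(Q[...,2]>.095)&(Q[...,2]<.115)&(abs(Q[...,1]+.167)<.02)&(abs(Q[...,0]+.03)<.06)
    if K.sum(): print('knob x',Q[K].min(0).round(4),Q[K].max(0).round(4))
E
python3 bears.py; python3 -c "
from h import *
rel([.475,-.29,.25],YAW)"
```

```text
t: 28.68
tcp_pos: [0.5271, -0.1421, 0.2664]
tool_rot: [0.757, 0.653, 0.002, 0.003]
force: [0.4, 0.1, -0.4]
finger_gap: 0.856
gripper_force: 0.0
top 265 [ 0.451 -0.315  0.026] [ 0.503 -0.265  0.081] mid [ 0.477 -0.29   0.054] head [ 0.479 -0.29   0.072]
top 261 [ 0.407 -0.408  0.025] [ 0.459 -0.357  0.083] mid [ 0.433 -0.382  0.054] head [ 0.432 -0.382  0.072]
side 481 [ 0.447 -0.317  0.026] [ 0.498 -0.273  0.08 ] mid [ 0.473 -0.295  0.053] head [ 0.473 -0.295  0.072]
side 546 [ 0.404 -0.412  0.026] [ 0.453 -0.37   0.079] mid [ 0.428 -0.391  0.052] head [ 0.429 -0.387  0.071]
knob x [-0.0262 -0.1736  0.0952] [-0.0098 -0.155   0.1096]
t28.8 tcp [ 0.5255 -0.1414  0.2639] tilt [ 0.  0. -1.] yawY -0.1472 gap 1.0 gf 0.0 F [-2.3 -0.9 -0.1]
dp [-0.3088 -0.0564  0.0276] rows>= 4.0 rotz -0.0
```

```bash
python3 -m crank '[{"dp":[-0.0515,-0.0093,0.0045],"delta_rot":[0,0,0],"fingers":1},{"dp":[-0.0515,-0.0093,0.0045],"delta_rot":[0,0,0],"fingers":1},{"dp":[-0.0515,-0.0093,0.0045],"delta_rot":[0,0,0],"fingers":1},{"dp":[-0.0515,-0.0093,0.0045],"delta_rot":[0,0,0],"fingers":1},{"dp":[-0.0515,-0.0093,0.0045],"delta_rot":[0,0,0],"fingers":1},{"dp":[-0.0515,-0.0093,0.0045],"delta_rot":[0,0,0],"fingers":1},{"dp":[0,0,0],"delta_rot":[0,0,0],"fingers":1},{"dp":[0,0,0],"delta_rot":[0,0,0],"fingers":1},{"dp":[0,0,0],"delta_rot":[0,0,0],"fingers":1}]'
python3 - <<'E'
from h import *
rel([.476,-.291,.108],YAW)
p,d,m=snap('wrist','w4.png')
E
```

```text
t: 29.53
tcp_pos: [0.4752, -0.2896, 0.2496]
tool_rot: [0.757, 0.653, 0.001, -0.001]
force: [0.3, 0.6, 0.6]
finger_gap: 0.999
gripper_force: 0.0
t29.5 tcp [ 0.4752 -0.2896  0.2496] tilt [-0.001  0.003 -1.   ] yawY -0.1478 gap 0.999 gf 0.0 F [0.3 0.6 0.6]
dp [-0.0032  0.0022  0.2833] rows>= 4.0 rotz -0.0001
```

View pics/w4.png

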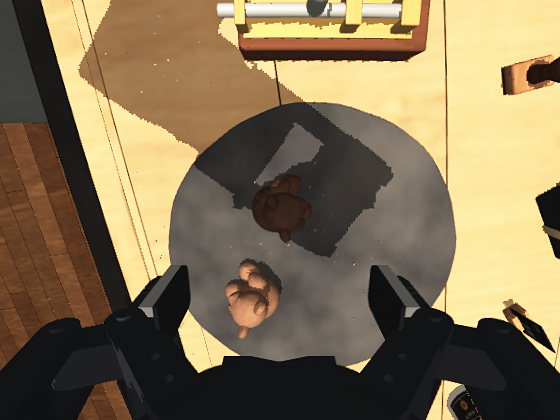

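The dark bear (px 283,208) is centred between the fingers (185/372), so I'll descend and grip it.

```bash
python3 -m crank '[{"dp":[-0.0015,0.001,0.035],"delta_rot":[0,0,0],"fingers":1},{"dp":[-0.0015,0.001,0.035],"delta_rot":[0,0,0],"fingers":1},{"dp":[0,0,0.0354],"delta_rot":[0,0,0],"fingers":1},{"dp":[0,0,0.0354],"delta_rot":[0,0,0],"fingers":1},{"dp":[0,0,0.0354],"delta_rot":[0,0,0],"fingers":1},{"dp":[0,0,0.0354],"delta_rot":[0,0,0],"fingers":1},{"dp":[0,0,0.0354],"delta_rot":[0,0,0],"fingers":1},{"dp":[0,0,0.0354],"delta_rot":[0,0,0],"fingers":1},{"dp":[0,0,0],"delta_rot":[0,0,0],"fingers":1},{"dp":[0,0,0],"delta_rot":[0,0,0],"fingers":-1},{"dp":[0,0,0],"delta_rot":[0,0,0],"fingers":-1},{"dp":[0,0,0],"delta_rot":[0,0,0],"fingers":-1}]' 25
python3 -m crank '[{"dp":[0,0,0],"delta_rot":[0,0,0],"fingers":-1},{"dp":[0,0,0],"delta_rot":[0,0,0],"fingers":-1},{"dp":[0,0,0],"delta_rot":[0,0,0],"fingers":-1},{"dp":[0,0,-0.03],"delta_rot":[0,0,0],"fingers":-1},{"dp":[0,0,-0.05],"delta_rot":[0,0,0],"fingers":-1},{"dp":[0,0,-0.05],"delta_rot":[0,0,0],"fingers":-1},{"dp":[0,0,-0.05],"delta_rot":[0,0,0],"fingers":-1},{"dp":[0,0,-0.05],"delta_rot":[0,0,0],"fingers":-1},{"dp":[0,0,-0.05],"delta_rot":[0,0,0],"fingers":-1},{"dp":[0,0,0],"delta_rot":[0,0,0],"fingers":-1},{"dp":[0,0,0],"delta_rot":[0,0,0],"fingers":-1},{"dp":[0,0,0],"delta_rot":[0,0,0],"fingers":-1}]'
python3 -c "
from h import *
rel(ch(0,.06,.25),YAW)"
```

```text
t: 30.58
tcp_pos: [0.4775, -0.2921, 0.1111]
tool_rot: [0.757, 0.653, 0.001, 0.002]
force: [0.0, -1.3, 4.7]
finger_gap: 0.602
gripper_force: 4.3
t: 31.58
tcp_pos: [0.4761, -0.2917, 0.2495]
tool_rot: [0.757, 0.653, 0.001, 0.0]
force: [0.4, -0.1, -1.4]
finger_gap: 0.582
gripper_force: 24.9
t31.6 tcp [ 0.4761 -0.2917  0.2495] tilt [ 0.001  0.    -1.   ] yawY -0.1474 gap 0.582 gf 24.9 F [ 0.4 -0.1 -1.4]
dp [ 7.667e-01  8.370e-02 -4.000e-04] rows>= 10.0 rotz -0.0001
```

```bash
python3 -m crank '[{"dp":[0.03,0.0033,0],"delta_rot":[0,0,0],"fingers":-1},{"dp":[0.067,0.0073,0],"delta_rot":[0,0,0],"fingers":-1},{"dp":[0.067,0.0073,0],"delta_rot":[0,0,0],"fingers":-1},{"dp":[0.067,0.0073,0],"delta_rot":[0,0,0],"fingers":-1},{"dp":[0.067,0.0073,0],"delta_rot":[0,0,0],"fingers":-1},{"dp":[0.067,0.0073,0],"delta_rot":[0,0,0],"fingers":-1},{"dp":[0.067,0.0073,0],"delta_rot":[0,0,0],"fingers":-1},{"dp":[0.067,0.0073,0],"delta_rot":[0,0,0],"fingers":-1},{"dp":[0.067,0.0073,0],"delta_rot":[0,0,0],"fingers":-1},{"dp":[0.067,0.0073,0],"delta_rot":[0,0,0],"fingers":-1},{"dp":[0.067,0.0073,0],"delta_rot":[0,0,0],"fingers":-1},{"dp":[0.067,0.0073,0],"delta_rot":[0,0,0],"fingers":-1}]' >/dev/null
python3 -m crank '[{"dp":[0.03,0.0033,0],"delta_rot":[0,0,0],"fingers":-1},{"dp":[0.009,0,0],"delta_rot":[0,0,0],"fingers":-1},{"dp":[0,0,0],"delta_rot":[0,0,0],"fingers":-1},{"dp":[0,0,0],"delta_rot":[0,0,0],"fingers":-1},{"dp":[0,0,0],"delta_rot":[0,0,0],"fingers":-1},{"dp":[0,0,0],"delta_rot":[0,0,0],"fingers":-1}]'
python3 -c "
from h import *
rel(ch(0,.06,.112),YAW)"
```

```text
t: 33.08
tcp_pos: [0.5784, 0.0988, 0.2497]
tool_rot: [0.758, 0.652, 0.0, 0.0]
force: [-0.2, -0.3, -1.6]
finger_gap: 0.579
gripper_force: 24.9
t33.1 tcp [0.5784 0.0988 0.2497] tilt [ 0.001 -0.001 -1.   ] yawY -0.1492 gap 0.579 gf 24.9 F [-0.2 -0.3 -1.6]
dp [-0.0358 -0.0041  0.2754] rows>= 4.0 rotz -0.0003
```

```bash
python3 -m crank '[{"dp":[-0.012,-0.002,0.034],"delta_rot":[0,0,0],"fingers":-1},{"dp":[-0.012,-0.002,0.034],"delta_rot":[0,0,0],"fingers":-1},{"dp":[0,0,0.036],"delta_rot":[0,0,0],"fingers":-1},{"dp":[0,0,0.036],"delta_rot":[0,0,0],"fingers":-1},{"dp":[0,0,0.036],"delta_rot":[0,0,0],"fingers":-1},{"dp":[0,0,0.036],"delta_rot":[0,0,0],"fingers":-1},{"dp":[0,0,0.036],"delta_rot":[0,0,0],"fingers":-1},{"dp":[0,0,0.018],"delta_rot":[0,0,0],"fingers":-1},{"dp":[0,0,0.0075],"delta_rot":[0,0,0],"fingers":-1},{"dp":[0,0,0],"delta_rot":[0,0,0],"fingers":-1},{"dp":[0,0,0],"delta_rot":[0,0,0],"fingers":-1}]'
python3 -m crank '[{"dp":[0,0,0],"delta_rot":[0,0,0],"fingers":0.6},{"dp":[0,0,0],"delta_rot":[0,0,0],"fingers":0.6},{"dp":[0,0,0],"delta_rot":[0,0,0],"fingers":0.6},{"dp":[0,0,0],"delta_rot":[0,0,0],"fingers":0.6},{"dp":[0,0,-0.03],"delta_rot":[0,0,0],"fingers":0.6},{"dp":[0,0,-0.05],"delta_rot":[0,0,0],"fingers":0.6},{"dp":[0,0,-0.05],"delta_rot":[0,0,0],"fingers":0.6},{"dp":[0,0,-0.05],"delta_rot":[0,0,0],"fingers":0.6},{"dp":[0,0,-0.05],"delta_rot":[0,0,0],"fingers":0.6},{"dp":[0,0,-0.05],"delta_rot":[0,0,0],"fingers":1},{"dp":[0,0,0],"delta_rot":[0,0,0],"fingers":1},{"dp":[0,0,0],"delta_rot":[0,0,0],"fingers":1}]'
python3 bears.py; python3 -c "
from h import *
rel([.432,-.385,.25],YAW)"
```

```text
t: 34.0
tcp_pos: [0.5758, 0.088, 0.1139]
tool_rot: [0.757, 0.653, 0.001, 0.001]
force: [-0.1, 0.2, -0.7]
finger_gap: 0.578
gripper_force: 24.9
t: 35.0
tcp_pos: [0.5757, 0.0886, 0.2551]
tool_rot: [0.757, 0.653, 0.002, 0.002]
force: [0.2, -0.3, 0.1]
finger_gap: 0.998
gripper_force: 0.0
top 259 [ 0.407 -0.408  0.025] [ 0.459 -0.357  0.08 ] mid [ 0.433 -0.383  0.053] head [ 0.433 -0.383  0.072]
knob x [-0.0231 -0.1708  0.1016] [-0.0079 -0.1561  0.111 ]
side 547 [ 0.404 -0.411  0.026] [ 0.453 -0.37   0.08 ] mid [ 0.429 -0.39   0.053] head [ 0.429 -0.387  0.071]
knob x [-0.0256 -0.1734  0.0953] [-0.0107 -0.1589  0.1092]
t35.1 tcp [0.5742 0.0887 0.2526] tilt [ 0. -0. -1.] yawY -0.1472 gap 0.997 gf 0.0 F [ 0.1  0.5 -0.6]
dp [-0.9788 -0.1425  0.0053] rows>= 12.0 rotz -0.0
```

```bash
python3 -m crank '[{"dp":[-0.035,-0.0051,0],"delta_rot":[0,0,0],"fingers":1},{"dp":[-0.07,-0.0102,0],"delta_rot":[0,0,0],"fingers":1},{"dp":[-0.07,-0.0102,0],"delta_rot":[0,0,0],"fingers":1},{"dp":[-0.07,-0.0102,0],"delta_rot":[0,0,0],"fingers":1},{"dp":[-0.07,-0.0102,0],"delta_rot":[0,0,0],"fingers":1},{"dp":[-0.07,-0.0102,0],"delta_rot":[0,0,0],"fingers":1},{"dp":[-0.07,-0.0102,0],"delta_rot":[0,0,0],"fingers":1},{"dp":[-0.07,-0.0102,0],"delta_rot":[0,0,0],"fingers":1},{"dp":[-0.07,-0.0102,0],"delta_rot":[0,0,0],"fingers":1},{"dp":[-0.07,-0.0102,0],"delta_rot":[0,0,0],"fingers":1},{"dp":[-0.07,-0.0102,0],"delta_rot":[0,0,0],"fingers":1},{"dp":[-0.07,-0.0102,0],"delta_rot":[0,0,0],"fingers":1}]' >/dev/null
python3 -m crank '[{"dp":[-0.07,-0.0102,0],"delta_rot":[0,0,0],"fingers":1},{"dp":[-0.07,-0.0102,0],"delta_rot":[0,0,0],"fingers":1},{"dp":[-0.035,-0.005,0],"delta_rot":[0,0,0],"fingers":1},{"dp":[0,0,0],"delta_rot":[0,0,0],"fingers":1},{"dp":[0,0,0],"delta_rot":[0,0,0],"fingers":1},{"dp":[0,0,0],"delta_rot":[0,0,0],"fingers":1},{"dp":[0,0,0],"delta_rot":[0,0,0],"fingers":1}]'
python3 bears.py
python3 - <<'E'
from h import *
rel([.432,-.385,.11],YAW)
p,d,m=snap('wrist');P=cloud(m,d);B=(P[...,2]>.045)&(P[...,2]<.1)&(abs(P[...,0]-.432)<.06)&(abs(P[...,1]+.385)<.06)
print(B.sum(),np.percentile(P[B],[1,99],axis=0).round(3) if B.any() else '')
E
```

```text
t: 36.68
tcp_pos: [0.4325, -0.3839, 0.2523]
tool_rot: [0.757, 0.654, 0.001, -0.001]
force: [-1.1, -0.4, -0.0]
finger_gap: 1.002
gripper_force: 0.0
knob x [-0.0231 -0.1709  0.0995] [-0.0074 -0.156   0.1143]
side 546 [ 0.404 -0.412  0.025] [ 0.453 -0.369  0.08 ] mid [ 0.428 -0.39   0.053] head [ 0.428 -0.387  0.071]
knob x [-0.0261 -0.1746  0.0954] [-0.0108 -0.1571  0.1083]
t36.8 tcp [ 0.4329 -0.3841  0.2528] tilt [ 0.001  0.001 -1.   ] yawY -0.1454 gap 1.001 gf 0.0 F [ 0.  -0.2 -0.1]
dp [-0.0023 -0.0018  0.2857] rows>= 4.0 rotz 0.0003
1803 [[ 0.412 -0.405  0.045]
 [ 0.453 -0.363  0.079]]
```

```bash
python3 -m crank '[{"dp":[0,0,0.0354],"delta_rot":[0,0,0],"fingers":1},{"dp":[0,0,0.0354],"delta_rot":[0,0,0],"fingers":1},{"dp":[0,0,0.0354],"delta_rot":[0,0,0],"fingers":1},{"dp":[0,0,0.0354],"delta_rot":[0,0,0],"fingers":1},{"dp":[0,0,0.0354],"delta_rot":[0,0,0],"fingers":1},{"dp":[0,0,0.0354],"delta_rot":[0,0,0],"fingers":1},{"dp":[0,0,0.0354],"delta_rot":[0,0,0],"fingers":1},{"dp":[0,0,0.0354],"delta_rot":[0,0,0],"fingers":1},{"dp":[0,0,0],"delta_rot":[0,0,0],"fingers":1},{"dp":[0,0,0],"delta_rot":[0,0,0],"fingers":-1},{"dp":[0,0,0],"delta_rot":[0,0,0],"fingers":-1},{"dp":[0,0,0],"delta_rot":[0,0,0],"fingers":-1}]' 25
python3 -m crank '[{"dp":[0,0,0],"delta_rot":[0,0,0],"fingers":-1},{"dp":[0,0,0],"delta_rot":[0,0,0],"fingers":-1},{"dp":[0,0,0],"delta_rot":[0,0,0],"fingers":-1},{"dp":[0,0,-0.03],"delta_rot":[0,0,0],"fingers":-1},{"dp":[0,0,-0.05],"delta_rot":[0,0,0],"fingers":-1},{"dp":[0,0,-0.05],"delta_rot":[0,0,0],"fingers":-1},{"dp":[0,0,-0.05],"delta_rot":[0,0,0],"fingers":-1},{"dp":[0,0,-0.05],"delta_rot":[0,0,0],"fingers":-1},{"dp":[0,0,-0.05],"delta_rot":[0,0,0],"fingers":-1},{"dp":[0,0,0],"delta_rot":[0,0,0],"fingers":-1},{"dp":[0,0,0],"delta_rot":[0,0,0],"fingers":-1},{"dp":[0,0,0],"delta_rot":[0,0,0],"fingers":-1}]'
python3 -c "
from h import *
rel(ch(0,-.06,.25),YAW)"
```

```text
t: 37.83
tcp_pos: [0.4334, -0.3861, 0.1128]
tool_rot: [0.757, 0.653, 0.001, 0.002]
force: [-1.2, -0.9, 2.3]
finger_gap: 0.6
gripper_force: 1.4
t: 38.83
tcp_pos: [0.4321, -0.3852, 0.2512]
tool_rot: [0.757, 0.653, 0.001, 0.0]
force: [-0.1, 0.7, -0.7]
finger_gap: 0.554
gripper_force: 25.0
t38.8 tcp [ 0.4321 -0.3852  0.2512] tilt [ 0.002  0.    -1.   ] yawY -0.1473 gap 0.554 gf 25.0 F [-0.1  0.7 -0.7]
dp [0.7245 0.1433 0.0031] rows>= 9.0 rotz -0.0001
```

```bash
python3 -m crank '[{"dp":[0.03,0.006,0],"delta_rot":[0,0,0],"fingers":-1},{"dp":[0.0664,0.0131,0],"delta_rot":[0,0,0],"fingers":-1},{"dp":[0.0664,0.0131,0],"delta_rot":[0,0,0],"fingers":-1},{"dp":[0.0664,0.0131,0],"delta_rot":[0,0,0],"fingers":-1},{"dp":[0.0664,0.0131,0],"delta_rot":[0,0,0],"fingers":-1},{"dp":[0.0664,0.0131,0],"delta_rot":[0,0,0],"fingers":-1},{"dp":[0.0664,0.0131,0],"delta_rot":[0,0,0],"fingers":-1},{"dp":[0.0664,0.0131,0],"delta_rot":[0,0,0],"fingers":-1},{"dp":[0.0664,0.0131,0],"delta_rot":[0,0,0],"fingers":-1},{"dp":[0.0664,0.0131,0],"delta_rot":[0,0,0],"fingers":-1},{"dp":[0.0664,0.0131,0],"delta_rot":[0,0,0],"fingers":-1},{"dp":[0.03,0.006,0],"delta_rot":[0,0,0],"fingers":-1}]' >/dev/null
python3 -m crank '[{"dp":[0,0,0],"delta_rot":[0,0,0],"fingers":-1},{"dp":[0,0,0],"delta_rot":[0,0,0],"fingers":-1},{"dp":[0,0,0],"delta_rot":[0,0,0],"fingers":-1},{"dp":[0,0,0],"delta_rot":[0,0,0],"fingers":-1}]'
python3 -c "
from h import *
rel(ch(0,-.06,.115),YAW)"
```

```text
t: 40.17
tcp_pos: [0.5557, -0.0387, 0.251]
tool_rot: [0.758, 0.653, 0.0, 0.0]
force: [-0.5, 0.0, -1.4]
finger_gap: 0.551
gripper_force: 25.0
t40.2 tcp [ 0.5557 -0.0387  0.251 ] tilt [ 0. -0. -1.] yawY -0.1484 gap 0.551 gf 25.0 F [-0.5  0.  -1.4]
dp [0.0029 0.0006 0.272 ] rows>= 4.0 rotz -0.0002
```

```bash
python3 -m crank '[{"dp":[0,0,0.034],"delta_rot":[0,0,0],"fingers":-1},{"dp":[0,0,0.036],"delta_rot":[0,0,0],"fingers":-1},{"dp":[0,0,0.036],"delta_rot":[0,0,0],"fingers":-1},{"dp":[0,0,0.036],"delta_rot":[0,0,0],"fingers":-1},{"dp":[0,0,0.036],"delta_rot":[0,0,0],"fingers":-1},{"dp":[0,0,0.036],"delta_rot":[0,0,0],"fingers":-1},{"dp":[0,0,0.032],"delta_rot":[0,0,0],"fingers":-1},{"dp":[0,0,0.018],"delta_rot":[0,0,0],"fingers":-1},{"dp":[0,0,0.0085],"delta_rot":[0,0,0],"fingers":-1},{"dp":[0,0,0],"delta_rot":[0,0,0],"fingers":-1},{"dp":[0,0,0],"delta_rot":[0,0,0],"fingers":-1}]'
python3 -m crank '[{"dp":[0,0,0],"delta_rot":[0,0,0],"fingers":0.6},{"dp":[0,0,0],"delta_rot":[0,0,0],"fingers":0.6},{"dp":[0,0,0],"delta_rot":[0,0,0],"fingers":0.6},{"dp":[0,0,0],"delta_rot":[0,0,0],"fingers":0.6},{"dp":[0,0,-0.03],"delta_rot":[0,0,0],"fingers":0.6},{"dp":[0,0,-0.05],"delta_rot":[0,0,0],"fingers":0.6},{"dp":[0,0,-0.06],"delta_rot":[0,0,0],"fingers":0.6},{"dp":[0,0,-0.06],"delta_rot":[0,0,0],"fingers":0.6},{"dp":[0,0,-0.06],"delta_rot":[0,0,0],"fingers":0.6},{"dp":[0,0,-0.06],"delta_rot":[0,0,0],"fingers":1},{"dp":[0,0,-0.06],"delta_rot":[0,0,0],"fingers":1},{"dp":[0,0,-0.06],"delta_rot":[0,0,0],"fingers":1}]'
python3 -m crank '[{"dp":[0,0,0],"delta_rot":[0,0,0],"fingers":1},{"dp":[0,0,0],"delta_rot":[0,0,0],"fingers":1}]' >/dev/null
python3 bears.py
python3 - <<'E'
from h import *
snap('side','s9.png'); p=cv2.imread('pics/s9.png')[60:380,60:420]; p=cv2.resize(p,None,fx=1.8,fy=1.8);cv2.imwrite('pics/s9c.png',p)
E
```

```text
t: 41.08
tcp_pos: [0.5569, -0.0386, 0.1158]
tool_rot: [0.757, 0.653, 0.001, 0.001]
force: [0.2, -0.4, -0.6]
finger_gap: 0.549
gripper_force: 25.0
t: 42.08
tcp_pos: [0.5557, -0.0378, 0.3372]
tool_rot: [0.757, 0.653, 0.001, 0.001]
force: [1.2, -0.8, -1.0]
finger_gap: 1.003
gripper_force: 0.0
knob x [-0.0225 -0.1708  0.1048] [-0.0077 -0.1561  0.111 ]
knob x [-0.026  -0.1723  0.0955] [-0.0106 -0.1584  0.1097]
```

View pics/s9c.png

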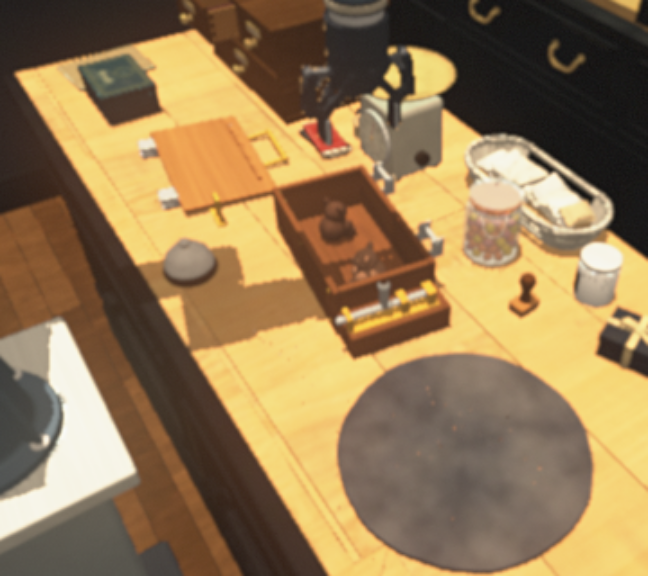

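Run:
```python
from h import *
for n in('side','wrist'):
    p,d,m=snap(n);P=cloud(m,d);Q=(P-C0)@R.from_euler('z',YAW).as_matrix()
    B=(abs(Q[...,0])<.066)&(abs(Q[...,1])<.12)&(Q[...,2]>.025)&(Q[...,2]<.12)
    k,L,S,C=cv2.connectedComponentsWithStats(B.astype(np.uint8))
    for i in range(1,k):
        if S[i,4]>60: q=Q[L==i];print(n,S[i,4],np.percentile(q,[1,99],axis=0).round(3).tolist())
    T=(Q[...,0]>-.26)&(Q[...,0]<-.05)&(Q[...,1]>.15)&(Q[...,1]<.52)&(Q[...,2]>.01)
    if T.sum()>50: print('lid y extent',np.percentile(Q[T][:,1],[.5,99.5]).round(3))
print(manip.sense()['t'])
```

```text
side 302 [[-0.027, 0.04, 0.025], [0.025, 0.081, 0.081]]
side 254 [[-0.024, -0.082, 0.026], [0.024, -0.037, 0.08]]
lid y extent [0.184 0.495]
wrist 2023 [[-0.027, 0.041, 0.026], [0.026, 0.091, 0.079]]
wrist 1551 [[-0.025, -0.083, 0.026], [0.027, -0.033, 0.079]]
42.5
```

Both bears stand on the chest floor (tops ~81 mm up), the lid is flat and clear (y' ≥ 0.184), and the bolt is home.

```bash
python3 -c "
from station import manip
print(manip.sign_off())"
```

```text
the job is handed in; nothing more can be done
None
```

The job is handed in; the judge's verdict was not shown. By my last camera check the lid lies top face down clear of the chest, both bears present stand on the chest floor, the bolt is home, and I saw no sign that the jar, stamp or bell had moved.

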